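# Lock the clock wheels on their arbors and book them out

## Task

Lock every brass clock wheel on its stand (a bare stand needs nothing): push a lock pin fully home through the hole in the arbor above each wheel, collar up against the arbor, and swing its wire ring right over the arbor's end until it lies flat. When all wheels are locked, book the batch out by squeezing the code reader's trigger fully and letting it spring back; do not disturb the loupe, brass ring, oil bottle or wooden block.

Things in the scene. Friction and masses are not known exactly. Their poses are not given: they have to be found in the camera images.
- wheel1: Loose brass wheel on stand1 (absent in some starts: then that stand is bare); origin under its centre, z up. 126 mm across the teeth, 8 thick, with a hub 72 across rising 26.5 mm from the underside; square bore slipped over the arbor. Its underside rests 35 mm above the bench, the hub's top is then 61.5 up.
- lock1 (a point): Point on the axis of wheel1, 40 mm above its underside (absent with the wheel): with the wheel in place it is at the middle of hole1, to within 2 mm. The wheel is locked when a pin's origin is here and its ring is closed.
- hole1 (a point): Middle of the cross-hole in the upright steel arbor of wheel stand 1, fixed to the bench, 75 mm up. x runs level along the hole, z up. Hole 13 mm square, 26 mm long, open at both ends, so a pin may enter from either. Arbor's end 26 x 26 mm square, its top 90.5 mm up; stand's foot 80 mm across.
- wheel2: Loose brass wheel on stand2 (absent in some starts: then that stand is bare); origin under its centre, z up. 126 mm across the teeth, 8 thick, with a hub 72 across rising 26.5 mm from the underside; square bore slipped over the arbor. Its underside rests 35 mm above the bench, the hub's top is then 61.5 up.
- lock2 (a point): Point on the axis of wheel2, 40 mm above its underside (absent with the wheel): with the wheel in place it is at the middle of hole2, to within 2 mm. The wheel is locked when a pin's origin is here and its ring is closed.
- hole2 (a point): Middle of the cross-hole in the upright steel arbor of wheel stand 2, fixed to the bench, 75 mm up. x runs level along the hole, z up. Hole 13 mm square, 26 mm long, open at both ends, so a pin may enter from either. Arbor's end 26 x 26 mm square, its top 90.5 mm up; stand's foot 80 mm across.
- wheel3: Loose brass wheel on stand3 (absent in some starts: then that stand is bare); origin under its centre, z up. 126 mm across the teeth, 8 thick, with a hub 72 across rising 26.5 mm from the underside; square bore slipped over the arbor. Its underside rests 35 mm above the bench, the hub's top is then 61.5 up.
- lock3 (a point): Point on the axis of wheel3, 40 mm above its underside (absent with the wheel): with the wheel in place it is at the middle of hole3, to within 2 mm. The wheel is locked when a pin's origin is here and its ring is closed.
- hole3 (a point): Middle of the cross-hole in the upright steel arbor of wheel stand 3, fixed to the bench, 75 mm up. x runs level along the hole, z up. Hole 13 mm square, 26 mm long, open at both ends, so a pin may enter from either. Arbor's end 26 x 26 mm square, its top 90.5 mm up; stand's foot 80 mm across.
- pin1: Loose lock pin, about 120 g, lying level, ring up. Origin on the shank's axis 13 mm ahead of the collar, so at the hole's middle when home (12 mm up when lying); x to the tip, z to the ring side. Steel shank 10 mm thick, rounded tip at x=+47; collar 23 across, x=-21 to -13; red handle x=-71 to -21, 30 wide (y), 24 high (z), gripped across its width.
- ring1 (a joint): Angle of the brass wire ring on pin1, rad: 0 = closed, flat over the shank (stop); 1.35 = open, nearly upright (stop). Stiff hinge (about 0.7 N at the bow), stays where left; axis along the pin's y at x=-16, z=+9 mm. Wire 5 mm thick; 42 mm from axis to bow, 44 wide (wire centres). Closed on a pin that is home, it encircles the arbor's end.
- bow1 (a point): Middle of the bow (the far edge) of the ring on pin1, 42 mm from the ring's axis.
- pin2: Loose lock pin, about 120 g, lying level, ring up. Origin on the shank's axis 13 mm ahead of the collar, so at the hole's middle when home (12 mm up when lying); x to the tip, z to the ring side. Steel shank 10 mm thick, rounded tip at x=+47; collar 23 across, x=-21 to -13; red handle x=-71 to -21, 30 wide (y), 24 high (z), gripped across its width.
- ring2 (a joint): Angle of the brass wire ring on pin2, rad: 0 = closed, flat over the shank (stop); 1.35 = open, nearly upright (stop). Stiff hinge (about 0.7 N at the bow), stays where left; axis along the pin's y at x=-16, z=+9 mm. Wire 5 mm thick; 42 mm from axis to bow, 44 wide (wire centres). Closed on a pin that is home, it encircles the arbor's end.
- bow2 (a point): Middle of the bow (the far edge) of the ring on pin2, 42 mm from the ring's axis.
- pin3: Loose lock pin, about 120 g, lying level, ring up. Origin on the shank's axis 13 mm ahead of the collar, so at the hole's middle when home (12 mm up when lying); x to the tip, z to the ring side. Steel shank 10 mm thick, rounded tip at x=+47; collar 23 across, x=-21 to -13; red handle x=-71 to -21, 30 wide (y), 24 high (z), gripped across its width.
- ring3 (a joint): Angle of the brass wire ring on pin3, rad: 0 = closed, flat over the shank (stop); 1.35 = open, nearly upright (stop). Stiff hinge (about 0.7 N at the bow), stays where left; axis along the pin's y at x=-16, z=+9 mm. Wire 5 mm thick; 42 mm from axis to bow, 44 wide (wire centres). Closed on a pin that is home, it encircles the arbor's end.
- bow3 (a point): Middle of the bow (the far edge) of the ring on pin3, 42 mm from the ring's axis.
- grip (a point): Middle of the black grip of a code reader clamped on its side to the bench, 62 mm up; z up, x where the reader looks (ticket 240 mm ahead). Grip 95 mm long (y=-52 to +42, where the reader's body begins, top 85 mm up), 30 thick (x), 32 high. Orange trigger at its +x side: outer face at x=+35 mm, at about +24 when fully squeezed.
- trigger (a joint): Trigger angle, rad: 0 = released (sprung back), 0.25 = fully squeezed towards the grip (stop). About 5 N at its middle, beside the middle of the grip, squeezes it fully; it springs back by itself. Orange bar 56 mm long, 8 thick, 22 high, 62 mm above the bench.
- loupe: Bystander, leave it alone: black loupe, 46 mm across, 42 high. Origin at the centre of its underside.
- brass_cap: Bystander, leave it alone: brass ring, 64 mm across, 24 high. Origin at the centre of its underside.
- oil: Bystander, leave it alone: amber oil bottle, 44 mm across, 85 high. Origin at the centre of its underside.
- wooden_block: Bystander, leave it alone: flat round wooden casing block, 72 mm across, 16 high. Origin at the centre of its underside.
Mind the look-alikes: they are no part of the job. Leave any pink look-alike of the wheel1 alone. Leave any white look-alike of the pin1 alone.

How it is judged:
On the way, in this order (a step that is already met when the one before it is completed fails the run):
1. a lock pin is home in the arbor above every wheel present, with its ring closed (((distance between pin1 and lock1 below 0.009 m and value of joint ring1 below 0.2 rad) or (distance between pin2 and lock1 below 0.009 m and value of joint ring2 below 0.2 rad) or (distance between pin3 and lock1 below 0.009 m and value of joint ring3 below 0.2 rad)) and ((distance between pin1 and lock2 below 0.009 m and value of joint ring1 below 0.2 rad) or (distance between pin2 and lock2 below 0.009 m and value of joint ring2 below 0.2 rad) or (distance between pin3 and lock2 below 0.009 m and value of joint ring3 below 0.2 rad)) and ((distance between pin1 and lock3 below 0.009 m and value of joint ring1 below 0.2 rad) or (distance between pin2 and lock3 below 0.009 m and value of joint ring2 below 0.2 rad) or (distance between pin3 and lock3 below 0.009 m and value of joint ring3 below 0.2 rad))), for 0.2 s.
2. the reader's trigger is fully squeezed (value of joint trigger above 0.2 rad), for 0.1 s.
3. the trigger has sprung back (value of joint trigger below 0.05 rad), for 0.2 s.
At the end, for the whole second after the job is handed in: Above every wheel present a pin sits in the arbor hole, its origin within 9 mm of the lock point on the wheel's axis, with its ring within 0.2 rad of closed; all pins at rest and the trigger released (below 0.05 rad) (all of step 1 and value of joint trigger below 0.05 rad and linear speed of each of pin1, pin2, pin3 below 0.02 m/s); the robot touches nothing.
It fails at once if the loupe is pushed more than 3 cm (distance of loupe from where it was at the start of the episode above 0.03 m).
It fails at once if the brass ring is pushed more than 3 cm (distance of brass_cap from where it was at the start of the episode above 0.03 m).
It fails at once if the oil bottle is pushed more than 3 cm (distance of oil from where it was at the start of the episode above 0.03 m).
It fails at once if the wooden block is pushed more than 3 cm (distance of wooden_block from where it was at the start of the episode above 0.03 m).
Of wheel1, wheel2, wheel3 only 2 to 3 are there at a start; the rules pass over those that are not, and their reading is None.
At some moment in a run one of pin1, pin2, pin3 may be knocked a few centimetres aside while the robot is not near it.
Once in a run the grip may slacken for a moment while it holds something.
It also fails if it takes over 210 s, if anything falls off the work surface, if the arm or the gripper's body presses on something with over 40 N, if the wrist force passes 120 N, or if a joint passes its speed limit or range.

## Robot

A 6-joint arm with a two-finger parallel gripper is mounted at the origin on the work surface. World frame = base frame: x ahead of the robot, y to its left, z up, the work surface at z = 0. Lengths are in m, angles in rad, forces in N, time in s.
With the tool pointing down it reaches from about 0.35 to 0.775 m from the base axis. Payload 7.3 kg.
Tool frame: the origin (TCP) lies midway between the tips of the shut fingers; the grasp point (between the pads) lies 19 mm behind it (robot.grip_depth is the z of the grasp point in the tool frame, in m); z points along the fingers, y is the line along which they close (so a half turn about z gives the same grasp; the last joint's range is limited). The gripper opens to 92 mm and grips with 3 to 60 N. Pads are 19 mm wide; open, the fingers measure 130 mm over their backs; the gripper's body (75 mm by 190 mm) begins 47 mm behind the grasp point.
Start: joints at [-1.445, 0.342, 1.524, -0, 1.275, -0.146], TCP at [0.141, -0.506, 0.227] pointing down, gripper open.
Joint ranges: [-2.53, 2.53], [-0.77, 2.02], [0.04, 2.7], [-1, 4.14], [0.28, 2.66], [-3.11, 3.11]. Speed limits (rad/s): [2.57, 2.57, 3.14, 3.14, 3.14, 3.14].

## Interface

Orientations are given as [roll, pitch, yaw] about the fixed x, y, z axes, in that order (R = Rz(yaw) Ry(pitch) Rx(roll)).
In Python, from cell import robot, viewer gives the robot as it stands.
- The arm moves only by the tool step_arm, never from a script. Its argument "increments" is a list of rows, each an object with "delta_pos": the shift along the tool's x, y, z in cm, a list of three; "dr": the turn, a rotation vector about the tool's x, y, z in degrees, a list of three; "fingers": the closure, from -1 (fully open) to 1 (shut), so that 0 is half open. In form: [{"delta_pos": [tx, ty, tz], "dr": [wx, wy, wz], "fingers": fingers}, ...]. A call has exactly 5 rows; each row is the pose to reach, as a shift and turn from the pose commanded when the call began, along the tool's axes at that moment; what a row does not reach only later rows make up. A row lasts 1/8 s, in which the tool goes at most 62.5 mm and 10.7 degrees, less where a joint would pass 70% of its speed; a pose out of reach is approached as far as the arm can. A call with a gripper value outside its range is refused whole. The fingers move at their own pace and stop on an object; "newtons" is the grip in N (left out, the last holds). Time passes only in rows, so rows that repeat a pose let the fingers close, or fill a call up. It gives the time, the measured TCP pose, the force, the opening and the grip force at its end, in the units of the state.
- robot.observe(): the state, without advancing time (a new reading comes with each control period).
- viewer.read_camera(name): name is "scene" or "top" or "wrist"; returns the picture (384x512x3 uint8, red, green, blue); there is no depth.
- viewer.camera_params(name): a dict with "K" (3x3 intrinsics, pixels), "T" (4x4, takes a point from camera to world coordinates). Camera axes: x right, y down, z forward; pixel columns grow to the right and rows downward; lengths in m; the calibration is good to about 2 mm. A picture is of the moment at which its call begins: read the wrist's pose just before it. camera_params takes no time and is no camera call; for the wrist camera it gives the pose at the moment of the call.
- robot.hand_in(): hands the job in; it is judged then, once.
The state is a dict: "time": time; "qpos": joint angles; "qvel": joint speeds; "joint_efforts": joint torques, N m; "tool_pos": TCP position; "tool_rot": TCP orientation; "contact_force": force on the tool from outside, world axes, zero at the start; "torque": the same for the moment, N m; "opening": finger opening in m; "grip_force": force on a finger pad.
Only numpy, scipy, OpenCV 4.12 (cv2) and the standard library are available. Lean on these libraries where they do the work, as an engineer would, in place of code of your own. Each camera call takes 0.05 s, during which the arm holds its last target. There are 200 camera calls.

## Working session

There is one attempt and no reset: what is moved stays moved. The work goes in short steps, Python scripts to look and compute and a tool call to move; the robot and the scene stay as the last step left them, time stands still between calls to the robot, and variables do not carry over. Pictures are saved under pics/ and viewed, at most 14 in all, crops included, and the job is handed in when it is done.

Besides the shell and the picture viewer there is one more tool, called after "Call:" as name([rows], argument=value, ...), one row to a line, values as JSON. step_arm: Moves the arm, as the interface text tells. Its arguments: {"type":"object","properties":{"increments":{"type":"array"},"newtons":{"type":"number"}},"required":["increments"]}

```bash
mkdir -p pics; ls; python3 - <<'E'
from cell import robot, viewer
import cv2, numpy as np
for n in ("top","scene"):
    im=viewer.read_camera(n); cv2.imwrite(f"pics/{n}0.png",im[:,:,::-1])
    p=viewer.camera_params(n); print(n,np.round(p["K"],1).tolist(),np.round(p["T"],4).tolist())
a=cv2.imread("pics/top0.png"); cv2.imwrite("pics/top0b.png",cv2.resize(a,(800,600),interpolation=cv2.INTER_CUBIC))
a=cv2.imread("pics/scene0.png"); cv2.imwrite("pics/scene0b.png",cv2.resize(a,(800,600),interpolation=cv2.INTER_CUBIC))
print(robot.observe())
E
```

```text
pics
top [[486.7, 0.0, 255.0], [0.0, 486.7, 196.4], [0.0, 0.0, 1.0]] [[0.0144, -0.9873, 0.1584, 0.3155], [-0.9999, -0.0156, -0.0063, -0.0102], [0.0087, -0.1583, -0.9874, 1.6208], [0.0, 0.0, 0.0, 1.0]]
scene [[451.6, 0.0, 256.0], [0.0, 451.6, 191.2], [0.0, 0.0, 1.0]] [[0.8725, 0.2675, -0.4089, 1.0689], [0.4884, -0.5013, 0.7142, -0.8851], [-0.0139, -0.8229, -0.5681, 0.762], [0.0, 0.0, 0.0, 1.0]]
{'time': 0.1, 'qpos': array([-1.44499566e+00,  3.42670263e-01,  1.52493134e+00, -1.07530044e-05,
        1.27540382e+00, -1.46036510e-01]), 'qvel': array([ 0.00171709, -0.00335426, -0.00117902,  0.00085391,  0.00040002,
       -0.00084401]), 'joint_efforts': array([ 1.35008308e-03, -4.32004595e+01, -2.44693887e+01,  7.18998467e-02,
        5.25565655e-02, -4.03497711e-05]), 'tool_pos': array([ 0.14091625, -0.50535095,  0.22610209]), 'tool_rot': array([-3.14019343e+00, -1.95409542e-04,  2.71840181e-01]), 'contact_force': array([-0.61528138,  0.39675463, -0.31685312]), 'torque': array([-0.01765151, -0.03719258,  0.00120518]), 'grip_force': 0.0, 'opening': 0.0915698083365298}
```

View pics/top0b.png

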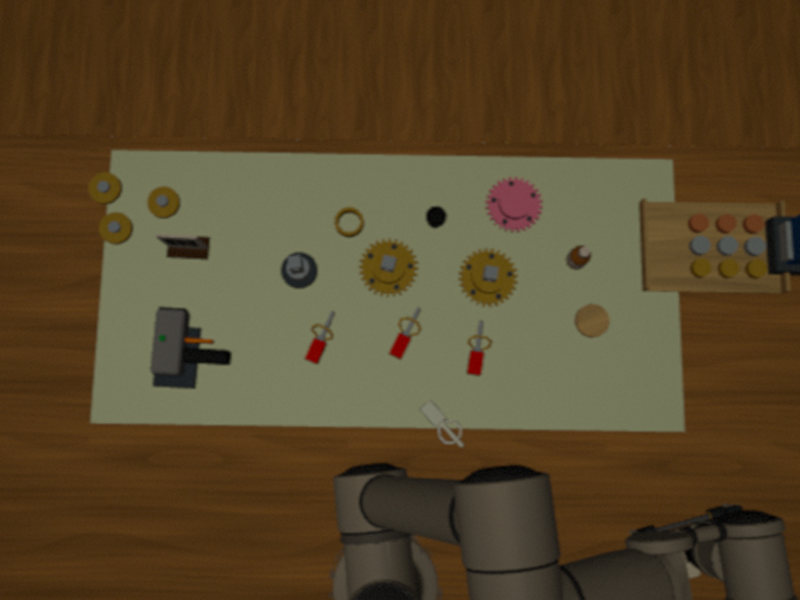

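View pics/scene0b.png

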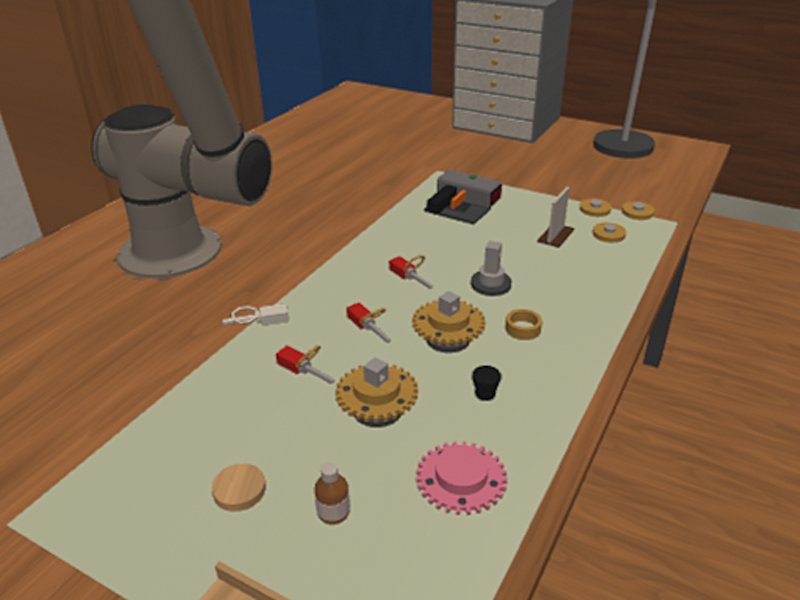

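Top view (800×600 picture):
- **Wheels:** brass wheels with arbors at (388,263) and (490,272). The stand at (297,268) is bare.
- **Pins:** three red pins, handles at (316,350), (400,345) and (476,362), rings open.
- **Look-alikes to leave:** the pink wheel at (515,204) and the white pin at (440,422).
- **Reader:** grip at (207,356), trigger at (200,341).
- **Hole direction:** the scene view shows a hole in the arbor faces towards +x, so the pins go in from the robot's side.

```bash
cat > h.py <<'E'
import cv2, numpy as np
from cell import robot, viewer
from scipy.spatial.transform import Rotation as R
def ray(px,K,T,z):
    px=np.atleast_2d(px).astype(float)
    d=np.c_[(px-[K[0,2],K[1,2]])/[K[0,0],K[1,1]],np.ones(len(px))]@T[:3,:3].T
    return T[:3,3]+d*((z-T[2,3])/d[:,2])[:,None]
def proj(P,K,T):
    p=(np.atleast_2d(P)-T[:3,3])@T[:3,:3]; return p[:,:2]/p[:,2:]*[K[0,0],K[1,1]]+[K[0,2],K[1,2]]
def cam(n):
    p=viewer.camera_params(n); im=viewer.read_camera(n); return im,np.array(p["K"]),np.array(p["T"])
def red(im):
    h=cv2.cvtColor(im,cv2.COLOR_RGB2HSV)
    m=(((h[...,0]<6)|(h[...,0]>174))&(h[...,1]>200)&(h[...,2]>90)).astype(np.uint8)
    n,l,s,c=cv2.connectedComponentsWithStats(m)
    return [(np.argwhere(l==i)[:,::-1],c[i]) for i in range(1,n) if s[i,4]>60]
def tool():
    s=robot.observe(); return s,np.array(s["tool_pos"]),R.from_euler("xyz",s["tool_rot"]).as_matrix()
def go(xyz,yaw):
    "shift (cm) and turn (deg) in tool axes to reach TCP xyz, pointing down, tool x at yaw"
    s,p,M=tool(); G=(R.from_euler("z",yaw)*R.from_euler("x",np.pi)).as_matrix()
    print("dp",np.round(M.T@(np.array(xyz)-p)*100,2).tolist(),"dr",np.round(np.degrees(R.from_matrix(M.T@G).as_rotvec()),1).tolist())
E
python3 - <<'E'
from h import *
im,K,T=cam("top")
for px,c in red(im):
    w=ray(px,K,T,.024); cw=w.mean(0)[:2]; (_,_,vt)=np.linalg.svd(w[:,:2]-cw,full_matrices=False)
    print("red",len(px),np.round(c,1),np.round(cw,4),"axis",np.round(vt[0],2), np.degrees(np.arctan2(vt[0,1],vt[0,0])).round(1))
s=1/1.5625
for n,p,z in [("A",(389,263),.0905),("B",(491,272),.0905),("bare",(295,262),.0905),("grip",(207,356),.078),("gripend",(230,357),.078),("trig",(200,341),.073),("white",(440,422),.02),("tip",(332,313),.012),("tip",(418,310),.012),("tip",(480,322),.012),("oil",(580,255),.08),("wood",(592,320),.016),("loupe",(436,215),.042),("ring",(349,222),.024)]:
    print(n,np.round(ray(np.array(p)*s,K,T,z)[0],3))
w=viewer.camera_params("wrist"); _,p,M=tool(); print(np.round(np.array(w["K"]),1).tolist()); 
Tw=np.array(w["T"]); print("cam in tool",np.round(M.T@(Tw[:3,3]-p),4), np.round(M.T@Tw[:3,:3],3).tolist())
E
```

```text
red 103 [255.7 220.9] [ 0.4901 -0.0239] axis [-0.9   0.43] 154.4
red 105 [201.6 224.1] [0.4766 0.1539] axis [-0.92  0.39] 157.3
red 104 [303.9 231.9] [ 0.4563 -0.1829] axis [-0.99  0.14] 172.1
A [0.652 0.001 0.091]
B [ 0.637 -0.209  0.091]
bare [0.651 0.194 0.091]
grip [0.456 0.367 0.078]
gripend [0.455 0.32  0.078]
trig [0.487 0.384 0.073]
white [ 0.331 -0.111  0.02 ]
tip [0.558 0.121 0.012]
tip [ 0.568 -0.063  0.012]
tip [ 0.544 -0.195  0.012]
oil [ 0.678 -0.396  0.08 ]
wood [ 0.551 -0.434  0.016]
loupe [ 0.77  -0.098  0.042]
ring [0.756 0.089 0.024]
[[276.5, 0.0, 257.2], [0.0, 276.5, 190.1], [0.0, 0.0, 1.0]]
cam in tool [ 0.0679  0.0013 -0.1586] [[0.0, -0.968, -0.253], [1.0, 0.0, 0.0], [-0.0, -0.253, 0.968]]
```

```bash
python3 -c "
from h import *
go([.47,-.1,.26],0)"
```

```text
dp [42.58, -30.22, -3.34] dr [-0.1, -0.0, 15.6]
```

Call:
step_arm([
  {"delta_pos": [5,-3.5,-2],"dr": [0,0,4],"fingers": -1},
  {"delta_pos": [10,-7,-3.3],"dr": [0,0,8],"fingers": -1},
  {"delta_pos": [15,-10.5,-3.3],"dr": [0,0,12],"fingers": -1},
  {"delta_pos": [20,-14,-3.3],"dr": [0,0,15.6],"fingers": -1},
  {"delta_pos": [25,-17.5,-3.3],"dr": [0,0,15.6],"fingers": -1},
], newtons=30)

```text
time: 0.78
tool_pos: [0.3357, -0.2683, 0.2597]
tool_rot: [3.141, -0.0, -0.002]
contact_force: [1.3, -0.9, -0.1]
opening: 0.0919
grip_force: 0.0
```

```bash
python3 -c "
from h import *
go([.47,-.1,.26],0)"
```

```text
dp [13.41, -16.86, -0.03] dr [0.0, -0.0, -0.1]
```

Call:
step_arm([
  {"delta_pos": [4,-5,0],"dr": [0,0,0],"fingers": -1},
  {"delta_pos": [7.5,-9.5,0],"dr": [0,0,0],"fingers": -1},
  {"delta_pos": [11,-14,0],"dr": [0,0,0],"fingers": -1},
  {"delta_pos": [13.4,-16.9,0],"dr": [0,0,0],"fingers": -1},
  {"delta_pos": [13.4,-16.9,0],"dr": [0,0,0],"fingers": -1},
])

```text
time: 1.4
tool_pos: [0.4697, -0.0992, 0.2593]
tool_rot: [-3.141, 0.001, 0.003]
contact_force: [-1.2, -0.2, -0.5]
opening: 0.092
grip_force: 0.0
```

```bash
cat >> h.py <<'E'
def pins(im,K,T,z=.024):
    for px,c in red(im):
        if len(px)<300: continue
        r=cv2.minAreaRect(px.astype(np.float32)); w=ray(px,K,T,z); r=cv2.minAreaRect((w[:,:2]*1000).astype(np.float32))
        b=cv2.boxPoints(r); e=[b[1]-b[0],b[2]-b[1]]; e=max(e,key=np.linalg.norm)
        print("pin handle c(mm)",np.round(r[0],1),"size",np.round(r[1],1),"yaw",round(float((np.degrees(np.arctan2(e[1],e[0]))+90)%180-90),1),"px",np.round(c))
E
python3 - <<'E'
from h import *
im,K,T=cam("wrist"); cv2.imwrite("pics/w1.png",cv2.resize(im[:,:,::-1],(800,600),interpolation=cv2.INTER_CUBIC))
np.savez("w1.npz",im=im,K=K,T=T)
pins(im,K,T)
E
```

```text
pin handle c(mm) [491.8 -24.2] size [28.2 48. ] yaw -25.6 px [204. 151.]
pin handle c(mm) [478.9 153.5] size [28.1 48. ] yaw -22.6 px [ 80. 160.]
pin handle c(mm) [ 458.7 -182.3] size [29.4 48.1] yaw -8.7 px [314. 174.]
```

View pics/w1.png

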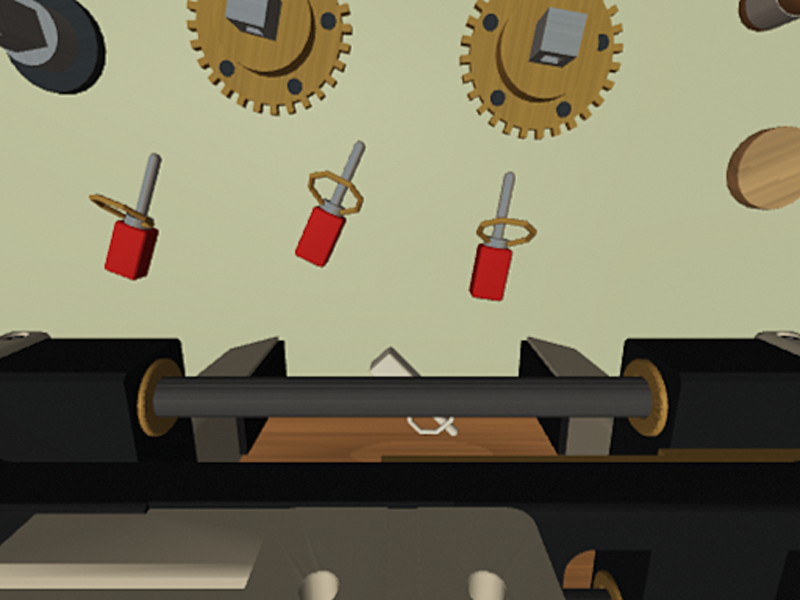

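The wrist view confirms two wheels whose hole mouths face the robot, at (250,30) and (560,55). The pins are at (320,235), (490,270) and (130,250), rings open. The bare stand is at (30,45) and the white look-alike at (405,370), both to be left alone. I'll go to the middle pin first.

```bash
python3 -c "
from h import *
go([.488,-.0225,.10],np.radians(-25.6))"
```

```text
dp [1.94, -7.78, 15.93] dr [0.0, 0.1, 25.7]
```

Call:
step_arm([
  {"delta_pos": [0.6,-2.5,5],"dr": [0,0,8.5],"fingers": -1},
  {"delta_pos": [1.2,-5,10],"dr": [0,0,17],"fingers": -1},
  {"delta_pos": [1.94,-7.8,14],"dr": [0,0,25.7],"fingers": -1},
  {"delta_pos": [1.94,-7.8,15.9],"dr": [0,0,25.7],"fingers": -1},
  {"delta_pos": [1.94,-7.8,15.9],"dr": [0,0,25.7],"fingers": -1},
])

```text
time: 2.08
tool_pos: [0.4869, -0.0238, 0.0995]
tool_rot: [3.14, 0.003, -0.45]
contact_force: [-0.1, -0.0, 0.2]
opening: 0.0922
grip_force: 0.0
```

```bash
python3 - <<'E'
from h import *
im,K,T=cam("wrist"); cv2.imwrite("pics/w2.png",cv2.resize(im[:,:,::-1],(800,600),interpolation=cv2.INTER_CUBIC))
pins(im,K,T); print(tool()[:2])
E
```

```text
pin handle c(mm) [ 459.  -180.5] size [33.6 48.4] yaw -8.0 px [439. 148.]
pin handle c(mm) [491.9 -24. ] size [28.5 48.2] yaw -25.5 px [254. 193.]
({'time': 2.125, 'qpos': array([-2.06183194e-01,  4.22908656e-01,  1.79413354e+00, -4.10666624e-04,
        9.25560541e-01,  1.81492268e+00]), 'qvel': array([-0.00044516, -0.02365764, -0.02309363,  0.0013091 ,  0.00171791,
        0.00275925]), 'joint_efforts': array([ 3.17792818e-01, -4.08736753e+01, -1.84708679e+01,  2.35773157e-02,
       -1.13402309e-01,  2.66718249e-03]), 'tool_pos': array([ 0.48788271, -0.02409675,  0.10070653]), 'tool_rot': array([ 3.14103036e+00,  9.00925191e-04, -4.50062670e-01]), 'contact_force': array([-0.60251672, -0.17823191, -0.14002612]), 'torque': array([ 0.02518724,  0.03678847, -0.03040642]), 'grip_force': 0.0, 'opening': 0.09158993082623829}, array([ 0.48788271, -0.02409675,  0.10070653]))
```

View pics/w2.png

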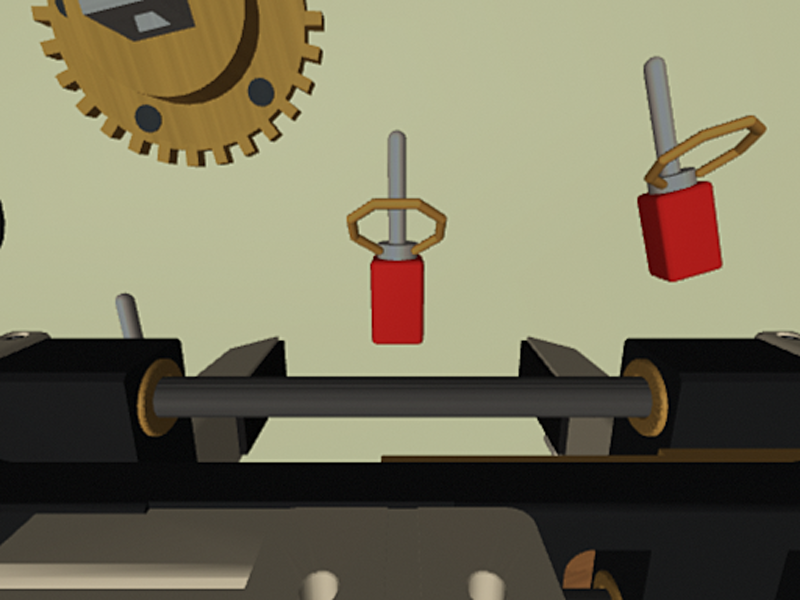

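The pin is centred between the fingers at (397,300), ring open. Going down.

Call:
step_arm([
  {"delta_pos": [0,0,4],"dr": [0,0,0],"fingers": -1},
  {"delta_pos": [0,0,7],"dr": [0,0,0],"fingers": -1},
  {"delta_pos": [0,0,8.8],"dr": [0,0,0],"fingers": -1},
  {"delta_pos": [0,0,9.6],"dr": [0,0,0],"fingers": -1},
  {"delta_pos": [0,0,9.6],"dr": [0,0,0],"fingers": -0.3},
])

```text
time: 2.75
tool_pos: [0.4888, -0.0237, 0.0054]
tool_rot: [-3.141, -0.001, -0.45]
contact_force: [-0.2, 0.3, 0.2]
opening: 0.086
grip_force: 0.0
```

Call:
step_arm([
  {"delta_pos": [0,0,0],"dr": [0,0,0],"fingers": 0.5},
  {"delta_pos": [0,0,0],"dr": [0,0,0],"fingers": 1},
  {"delta_pos": [0,0,0],"dr": [0,0,0],"fingers": 1},
  {"delta_pos": [0,0,0],"dr": [0,0,0],"fingers": 1},
  {"delta_pos": [0,0,0],"dr": [0,0,0],"fingers": 1},
], newtons=35)

```text
time: 3.38
tool_pos: [0.4883, -0.0231, 0.0047]
tool_rot: [3.141, 0.0, -0.449]
contact_force: [0.4, 0.5, 0.6]
opening: 0.036
grip_force: 0.0
```

Call:
step_arm([
  {"delta_pos": [0,0,0],"dr": [0,0,0],"fingers": 1},
  {"delta_pos": [0,0,0],"dr": [0,0,0],"fingers": 1},
  {"delta_pos": [0,0,0],"dr": [0,0,0],"fingers": 1},
  {"delta_pos": [0,0,-4],"dr": [0,0,0],"fingers": 1},
  {"delta_pos": [0,0,-9],"dr": [0,0,0],"fingers": 1},
])

```text
time: 4.0
tool_pos: [0.4873, -0.023, 0.0947]
tool_rot: [3.141, 0.003, -0.449]
contact_force: [0.6, -0.2, -1.2]
opening: 0.0299
grip_force: 34.8
```

```bash
python3 - <<'E'
from h import *
go([.55,.02,.14],np.radians(-12))
E
```

```text
dp [3.77, -6.59, -4.55] dr [0.0, 0.2, -13.7]
```

Call:
step_arm([
  {"delta_pos": [0.5,-1,-3],"dr": [0,0,-5],"fingers": 1},
  {"delta_pos": [0.7,-3,-6],"dr": [0,0,-10],"fingers": 1},
  {"delta_pos": [0.0,-6,-7.5],"dr": [0,0,-13.7],"fingers": 1},
  {"delta_pos": [0.0,-6,-7.5],"dr": [0,0,-13.7],"fingers": 1},
  {"delta_pos": [0.0,-6,-7.5],"dr": [0,0,-13.7],"fingers": 1},
])

```text
time: 4.62
tool_pos: [0.5137, 0.0307, 0.169]
tool_rot: [3.141, 0.002, -0.21]
contact_force: [0.4, -1.0, -1.7]
opening: 0.0296
grip_force: 34.8
```

```bash
python3 - <<'E'
from h import *
im,K,T=cam("wrist"); s,p,M=tool(); np.savez("w3.npz",im=im,K=K,T=T,p=p,M=M)
cv2.imwrite("pics/w3.png",cv2.resize(im[:260,130:390][:,:,::-1],(780,780),interpolation=cv2.INTER_CUBIC)[:600])
print(p,s["tool_rot"],s["opening"],s["grip_force"])
E
```

```text
[0.51363596 0.03045511 0.16883323] [ 3.14096016e+00  1.83009305e-03 -2.10679814e-01] 0.029907494745953642 34.80488955974579
```

View pics/w3.png

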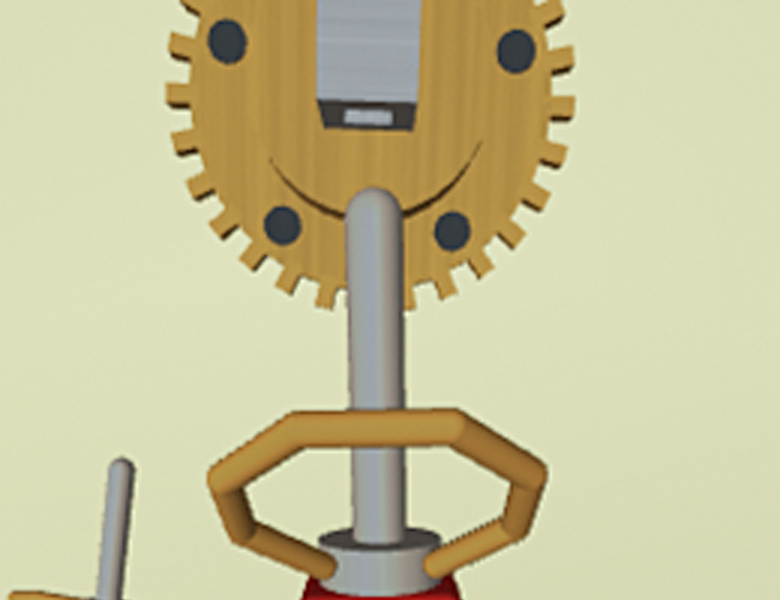

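The shank runs at crop x≈375. The arbor's near top edge runs from crop (317,100) to (420,103), with the hole mouth below it at (368,117), nearly aligned already.

```bash
cat >> h.py <<'E'
def arbor(pts,K,T,p,M):
    "pts: near-left, near-right, and points on left, right side edges (px)"
    w=ray(pts,K,T,.0905); loc=(w-p)@M  # tool coords
    e=loc[1]-loc[0]; m=(loc[0]+loc[1])/2
    print("edge len mm",round(np.linalg.norm(e)*1e3,1),"edge angle deg in tool",round(float(np.degrees(np.arctan2(-e[0],e[1]))),2))
    for a,b in ((0,2),(1,3)):
        d=loc[b]-loc[a]; print("side angle",round(float(np.degrees(np.arctan2(d[1],d[0]))),2), round(np.linalg.norm(d)*1e3,1))
    print("near edge mid in tool mm",np.round(m*1e3,1),"world",np.round((p+M@m)*1e3,1))
E
python3 - <<'E'
from h import *
d=np.load("w3.npz"); K,T,p,M=d["K"],d["T"],d["p"],d["M"]
pts=np.array([(317,100),(420,103),(317.,4),(423,4)])/3+[130,0]
arbor(pts,K,T,p,M)
c=np.array([(375,200),(376,540)])/3+[130,0]
for q in c: print("shank in tool",np.round(((ray(q,K,T,p[2]+.008+.0)-p)@M)*1e3,1))
# edge profile across arbor & shank rows
g=cv2.cvtColor(d["im"],cv2.COLOR_RGB2GRAY).astype(int)
for r in (10,20,30,80,110,170): print(r,g[r,226:286].tolist())
E
```

```text
edge len mm 26.5 edge angle deg in tool 1.44
side angle 1.07 21.6
side angle 1.19 22.3
near edge mid in tool mm [131.4  -2.6  78.1] world [642.5   5.5  90.5]
shank in tool [[93.6 -0.3 -8.2]]
shank in tool [[35.  -0.2 -8.1]]
10 [146, 144, 144, 140, 138, 141, 142, 145, 147, 152, 166, 164, 163, 164, 163, 163, 163, 163, 163, 162, 163, 162, 163, 162, 162, 163, 162, 163, 163, 163, 162, 162, 162, 162, 162, 162, 161, 162, 162, 162, 162, 162, 163, 160, 145, 145, 149, 149, 142, 139, 140, 143, 144, 144, 143, 142, 140, 138, 139, 143]
20 [145, 145, 145, 141, 139, 141, 143, 146, 147, 152, 165, 163, 163, 162, 162, 162, 162, 162, 162, 161, 161, 162, 162, 161, 162, 162, 162, 162, 161, 161, 162, 162, 161, 162, 161, 161, 161, 161, 161, 160, 162, 162, 163, 157, 142, 149, 149, 147, 142, 139, 140, 144, 144, 144, 144, 142, 140, 139, 138, 142]
30 [146, 145, 146, 141, 139, 141, 143, 146, 147, 151, 164, 162, 160, 161, 162, 161, 161, 160, 161, 160, 160, 161, 162, 161, 161, 162, 163, 162, 162, 162, 162, 163, 163, 164, 165, 164, 165, 165, 165, 164, 166, 168, 164, 149, 143, 150, 149, 144, 141, 140, 142, 144, 146,
[... 232 characters left out ...]
55, 145, 143, 146, 148, 144, 142, 143, 150, 150, 108, 47, 54, 58, 59, 60, 58, 59, 57, 53, 84]
110 [220, 219, 219, 218, 220, 219, 219, 220, 219, 220, 219, 219, 220, 219, 219, 219, 219, 220, 225, 206, 127, 152, 160, 162, 162, 163, 164, 164, 163, 166, 167, 161, 153, 146, 136, 121, 104, 75, 106, 202, 227, 221, 220, 219, 220, 219, 220, 220, 219, 219, 219, 219, 219, 219, 218, 218, 219, 218, 219, 218]
170 [215, 215, 215, 215, 215, 215, 215, 216, 215, 216, 216, 216, 216, 215, 216, 216, 216, 215, 216, 218, 214, 174, 134, 154, 161, 162, 162, 163, 163, 163, 165, 167, 160, 152, 145, 135, 119, 97, 78, 153, 229, 217, 216, 216, 215, 215, 215, 216, 215, 215, 215, 215, 216, 215, 215, 215, 215, 215, 215, 215]
```

Align and descend in front of the hole, tip about 15 mm short.

Call:
step_arm([
  {"delta_pos": [0.5,-0.25,4],"dr": [0,0,1.2],"fingers": 1},
  {"delta_pos": [1,-0.46,7],"dr": [0,0,1.2],"fingers": 1},
  {"delta_pos": [1.6,-0.46,9.5],"dr": [0,0,1.2],"fingers": 1},
  {"delta_pos": [2.0,-0.46,10.1],"dr": [0,0,1.2],"fingers": 1},
  {"delta_pos": [2.0,-0.46,10.1],"dr": [0,0,1.2],"fingers": 1},
])

```text
time: 5.3
tool_pos: [0.535, 0.0307, 0.0686]
tool_rot: [3.141, 0.001, -0.232]
contact_force: [0.1, -0.1, -1.0]
opening: 0.0302
grip_force: 34.8
```

```bash
python3 - <<'E'
from h import *
im,K,T=cam("wrist"); s,p,M=tool(); np.savez("w4.npz",im=im,K=K,T=T,p=p,M=M)
cv2.imwrite("pics/w4.png",cv2.resize(im[:200,130:390][:,:,::-1],(780,600),interpolation=cv2.INTER_CUBIC))
print(p,s["tool_rot"],s["opening"],s["grip_force"])
E
```

```text
[0.53516705 0.03084769 0.06917477] [ 3.14153949e+00 -5.34018834e-04 -2.31526773e-01] 0.030005922199590678 34.80492889881134
```

View pics/w4.png

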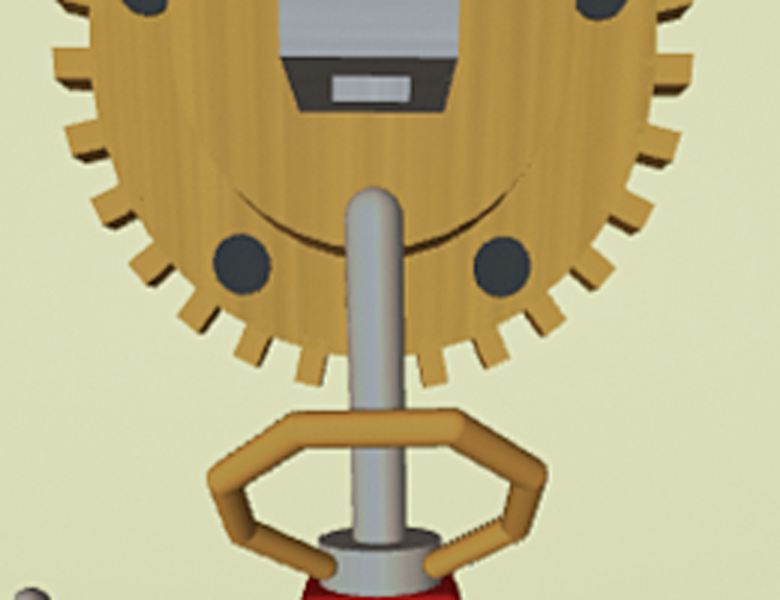

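```bash
python3 - <<'E'
from h import *
d=np.load("w4.npz"); K,T,p,M=d["K"],d["T"],d["p"],d["M"]
f=lambda q:np.array(q,float)/3+[130,0]
arbor(f([(279,56),(459,57),(279,3),(459,3)]),K,T,p,M)
for q,z in [((371,88),.075),((375,187),p[2]+.0072),((375,230),p[2]+.0072),((376,530),p[2]+.0072)]: print(np.round(((ray(f(q),K,T,z)-p)@M)*1e3,1))
E
```

```text
edge len mm 26.4 edge angle deg in tool 0.27
side angle 1.78 6.8
side angle -1.37 6.9
near edge mid in tool mm [110.5  -0.5 -21.3] world [642.9   6.   90.5]
[[110.7  -0.4  -5.8]]
[[95.4  0.2 -7.1]]
[[88.7  0.2 -7.2]]
[[36.8  0.3 -7.2]]
```

Call:
step_arm([
  {"delta_pos": [0,-0.06,0.1],"dr": [0,0,0],"fingers": 1},
  {"delta_pos": [1,-0.06,0.1],"dr": [0,0,0],"fingers": 1},
  {"delta_pos": [2,-0.06,0.1],"dr": [0,0,0],"fingers": 1},
  {"delta_pos": [3,-0.06,0.1],"dr": [0,0,0],"fingers": 1},
  {"delta_pos": [4,-0.06,0.1],"dr": [0,0,0],"fingers": 1},
])

```text
time: 5.98
tool_pos: [0.5748, 0.0225, 0.0677]
tool_rot: [3.142, -0.0, -0.231]
contact_force: [0.2, 0.8, -0.4]
opening: 0.0296
grip_force: 34.8
```

No contact force, so it is entering cleanly. 3.4 cm to go.

Call:
step_arm([
  {"delta_pos": [1,0,0],"dr": [0,0,0],"fingers": 1},
  {"delta_pos": [2,0,0],"dr": [0,0,0],"fingers": 1},
  {"delta_pos": [2.8,0,0],"dr": [0,0,0],"fingers": 1},
  {"delta_pos": [3.2,0,0],"dr": [0,0,0],"fingers": 1},
  {"delta_pos": [3.4,0,0],"dr": [0,0,0],"fingers": 1},
])

```text
time: 6.6
tool_pos: [0.6067, 0.0149, 0.0675]
tool_rot: [3.141, 0.001, -0.231]
contact_force: [-4.0, -0.2, -0.7]
opening: 0.0299
grip_force: 34.8
```

```bash
python3 - <<'E'
from h import *
im,K,T=cam("wrist"); s,p,M=tool(); np.savez("w5.npz",im=im,K=K,T=T,p=p,M=M)
cv2.imwrite("pics/w5.png",cv2.resize(im[:200,130:390][:,:,::-1],(780,600),interpolation=cv2.INTER_CUBIC))
print(p,s["contact_force"],s["opening"],s["grip_force"])
E
```

```text
[0.60659502 0.01496395 0.06745252] [-2.4214671   0.50460538 -0.02945982] 0.029513729861654396 34.80024576187134
```

View pics/w5.png

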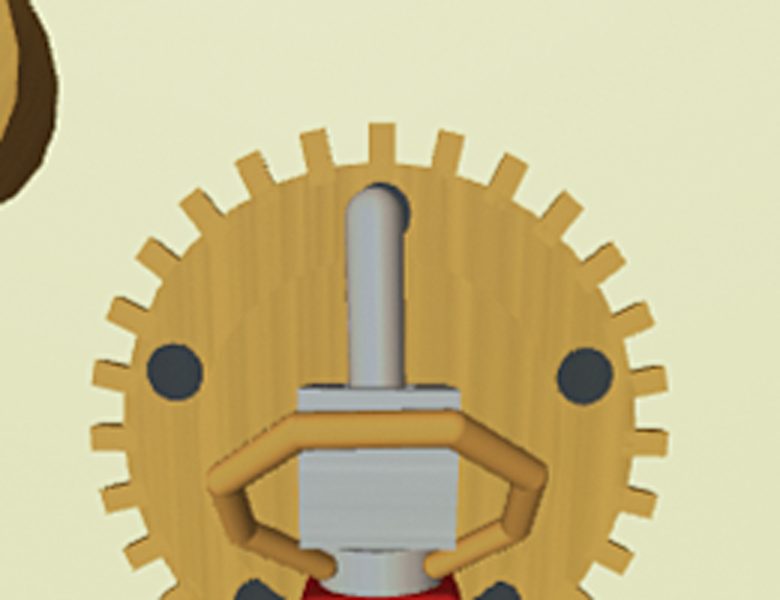

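The pin is through and its collar is at the arbor (380,560). Next: push slightly more, let go, rise, shut the fingers.

Call:
step_arm([
  {"delta_pos": [0.15,0,0],"dr": [0,0,0],"fingers": 1},
  {"delta_pos": [0.15,0,0],"dr": [0,0,0],"fingers": 0},
  {"delta_pos": [0.15,0,0],"dr": [0,0,0],"fingers": 0},
  {"delta_pos": [0,0,0],"dr": [0,0,0],"fingers": 0},
  {"delta_pos": [0,0,-0.5],"dr": [0,0,0],"fingers": 0},
])

```text
time: 7.28
tool_pos: [0.6068, 0.0149, 0.0727]
tool_rot: [3.141, 0.0, -0.231]
contact_force: [0.0, -0.1, -0.8]
opening: 0.0458
grip_force: 0.0
```

Call:
step_arm([
  {"delta_pos": [0,0,-1.5],"dr": [0,0,0],"fingers": 0},
  {"delta_pos": [0,0,-2.9],"dr": [0,0,0],"fingers": 0},
  {"delta_pos": [0,0,-2.9],"dr": [0,0,0],"fingers": 1},
  {"delta_pos": [0,0,-2.9],"dr": [0,0,0],"fingers": 1},
  {"delta_pos": [0,0,-2.9],"dr": [0,0,0],"fingers": 1},
], newtons=20)

```text
time: 7.9
tool_pos: [0.6067, 0.0149, 0.1012]
tool_rot: [3.141, 0.001, -0.231]
contact_force: [-0.2, -0.6, -0.6]
opening: 0.0203
grip_force: 0.0
```

Call:
step_arm([
  {"delta_pos": [0,0,0],"dr": [0,0,0],"fingers": 1},
  {"delta_pos": [1.5,0,0],"dr": [0,0,0],"fingers": 1},
  {"delta_pos": [3.5,0,0],"dr": [0,0,0],"fingers": 1},
  {"delta_pos": [5.5,0,0],"dr": [0,0,0],"fingers": 1},
  {"delta_pos": [7.4,0,0],"dr": [0,0,0],"fingers": 1},
])

```text
time: 8.52
tool_pos: [0.6666, 0.001, 0.095]
tool_rot: [3.139, 0.036, -0.23]
contact_force: [-51.6, 12.8, -10.9]
opening: 0.0003
grip_force: 26.2
```

Call:
step_arm([
  {"delta_pos": [0.1,0,0],"dr": [0,0,0],"fingers": 1},
  {"delta_pos": [0.1,0,0.7],"dr": [0,0,0],"fingers": 1},
  {"delta_pos": [0.1,0,1.3],"dr": [0,0,0],"fingers": 1},
  {"delta_pos": [0.1,0,1.55],"dr": [0,0,0],"fingers": 1},
  {"delta_pos": [0.1,0,1.55],"dr": [0,0,0],"fingers": 1},
])

```text
time: 9.15
tool_pos: [0.6671, 0.0011, 0.0899]
tool_rot: [3.139, 0.03, -0.229]
contact_force: [-55.6, 8.5, 50.5]
opening: 0.0008
grip_force: 47.8
```

The ring's bow seems to have caught on the front of the fingers (51 N). Backing off and lifting clear.

Call:
step_arm([
  {"delta_pos": [-1.2,0,-0.9],"dr": [0,0,0],"fingers": 1},
  {"delta_pos": [-2.0,0,-1.5],"dr": [0,0,0],"fingers": 1},
  {"delta_pos": [-2.6,0,-2.2],"dr": [0,0,0],"fingers": 1},
  {"delta_pos": [-2.6,0,-4.5],"dr": [0,0,0],"fingers": 1},
  {"delta_pos": [-4,0,-8],"dr": [0,0,0],"fingers": 1},
])

```text
time: 9.78
tool_pos: [0.6412, 0.0066, 0.1657]
tool_rot: [3.141, 0.001, -0.231]
contact_force: [0.5, -0.1, 0.0]
opening: 0.0007
grip_force: 0.0
```

```bash
python3 - <<'E'
from h import *
im,K,T=cam("wrist"); s,p,M=tool(); np.savez("w6.npz",im=im,K=K,T=T,p=p,M=M)
cv2.imwrite("pics/w6.png",cv2.resize(im[:300,80:480][:,:,::-1],(800,600),interpolation=cv2.INTER_CUBIC))
print(p,s["contact_force"],s["tool_rot"])
E
```

```text
[0.64203883 0.00698795 0.171954  ] [2.66128345 1.5273238  4.45858872] [-3.14081953 -0.00628578 -0.23081548]
```

View pics/w6.png

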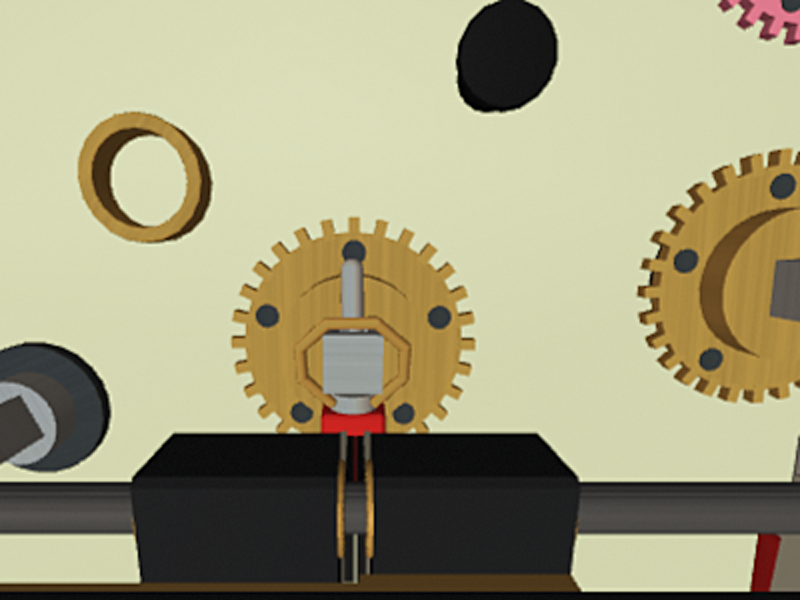

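The ring now encircles the arbor (bow at crop (352,322), arbor (353,362)). Measure its angle by reprojection.

```bash
python3 - <<'E'
from h import *
d=np.load("w6.npz"); K,T,p,M=d["K"],d["T"],d["p"],d["M"]
f=lambda q:(proj(q,K,T)-[80,0])*2
# arbor near-edge mid world from w4: (.6429,.006); hole dir yaw -.2315+.0..
u=np.array([np.cos(-.231),np.sin(-.231),0]); h=np.array([.6429,.006,.075])+.013*u
for n,x,z in [("near edge",-.013,.0155),("far edge",.013,.0155),("tip",.047,0)]: print(n,f(h+x*u+[0,0,z]).round(0))
for th in (0,.1,.2,.3,.5): print(th,"bow",f(h+(-.016+.042*np.cos(th))*u+[0,0,.009+.042*np.sin(th)]).round(0), "outer side",f(h+(-.016+.042*np.cos(th))*u+[0,0,.009+.042*np.sin(th)]+.0)[0].round(0))
im,K,T=cam("scene"); c=f2=proj(h,K,T)[0].round().astype(int); print(c)
c2=proj(np.array([.637,-.209,.08]),K,T)[0]; print(c2)
cv2.imwrite("pics/s2.png",cv2.resize(im[c[1]-35:c[1]+40,c[0]-50:c[0]+50][:,:,::-1],(800,600),interpolation=cv2.INTER_CUBIC))
E
```

```text
near edge [[352. 393.]]
far edge [[352. 334.]]
tip [[352. 252.]]
0 bow [[352. 302.]] outer side [352. 302.]
0.1 bow [[352. 304.]] outer side [352. 304.]
0.2 bow [[352. 306.]] outer side [352. 306.]
0.3 bow [[352. 310.]] outer side [352. 310.]
0.5 bow [[352. 321.]] outer side [352. 321.]
[287 195]
[239.95397267 237.2089638 ]
```

View pics/s2.png

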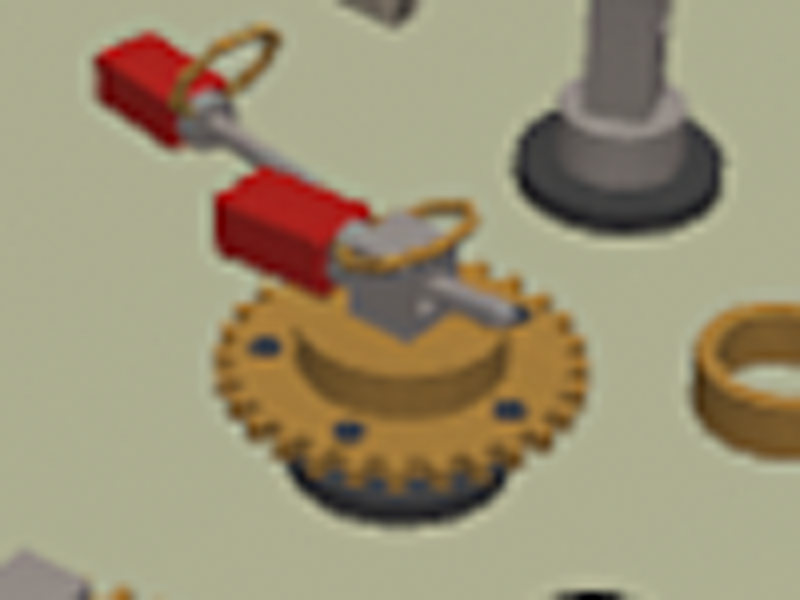

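The ring is still about 0.5 rad open: pushing level locked it by friction. I'll press straight down on the bow from above, beyond the arbor.

```bash
python3 - <<'E'
from h import *
u=np.array([np.cos(-.231),np.sin(-.231),0]); h=np.array([.6429,.006,.075])+.013*u
print(h,robot.observe()["tool_pos"]); q=h+.0255*u; go([q[0],q[1],.13],-.231)
E
```

```text
[0.65555469 0.00302364 0.075     ] [0.64285919 0.00685892 0.17069746]
dp [3.84, 0.09, 4.1] dr [-0.1, -0.4, 0.0]
```

Call:
step_arm([
  {"delta_pos": [2,0.05,0],"dr": [0,0,0],"fingers": 1},
  {"delta_pos": [3.9,0.05,1.5],"dr": [0,0,0],"fingers": 1},
  {"delta_pos": [3.9,0.05,4],"dr": [0,0,0],"fingers": 1},
  {"delta_pos": [3.9,0.05,4],"dr": [0,0,0],"fingers": 1},
  {"delta_pos": [3.9,0.05,4],"dr": [0,0,0],"fingers": 1},
])

```text
time: 10.5
tool_pos: [0.6794, -0.0026, 0.1267]
tool_rot: [3.142, -0.001, -0.231]
contact_force: [-0.1, 0.3, 0.6]
opening: 0.0006
grip_force: 0.0
```

Call:
step_arm([
  {"delta_pos": [0,0,1.5],"dr": [0,0,0],"fingers": 1},
  {"delta_pos": [0,0,2.5],"dr": [0,0,0],"fingers": 1},
  {"delta_pos": [0,0,3.3],"dr": [0,0,0],"fingers": 1},
  {"delta_pos": [0,0,3.9],"dr": [0,0,0],"fingers": 1},
  {"delta_pos": [0,0,4.1],"dr": [0,0,0],"fingers": 1},
])

```text
time: 11.12
tool_pos: [0.6789, -0.0025, 0.0849]
tool_rot: [3.141, 0.0, -0.231]
contact_force: [-0.8, -0.3, 2.5]
opening: 0.0003
grip_force: 1.4
```

Call:
step_arm([
  {"delta_pos": [0,0,-4.5],"dr": [0,0,0],"fingers": 1},
  {"delta_pos": [-2,0,-8],"dr": [0,0,0],"fingers": 1},
  {"delta_pos": [-4,0,-8],"dr": [0,0,0],"fingers": 1},
  {"delta_pos": [-4,0,-8],"dr": [0,0,0],"fingers": 1},
  {"delta_pos": [-4,0,-8],"dr": [0,0,0],"fingers": 1},
])

```text
time: 11.75
tool_pos: [0.6404, 0.0065, 0.1649]
tool_rot: [3.141, 0.0, -0.231]
contact_force: [0.3, 0.7, 0.1]
opening: 0.0005
grip_force: 0.0
```

```bash
python3 - <<'E'
from h import *
im,K,T=cam("wrist"); s,p,M=tool(); np.savez("w7.npz",im=im,K=K,T=T,p=p,M=M)
u=np.array([np.cos(-.231),np.sin(-.231),0]); h=np.array([.6429,.006,.075])+.013*u
f=lambda q:(proj(q,K,T)-[200,80])*[6,6]
for n,x,z in [("near edge",-.013,.0155),("far edge",.013,.0155),("tip",.047,0),("bow0",.026,.009)]: print(n,f(h+x*u+[0,0,z]).round(0))
for th in (.2,.4): print(f(h+(-.016+.042*np.cos(th))*u+[0,0,.009+.042*np.sin(th)]))
cv2.imwrite("pics/w7.png",cv2.resize(im[80:180,200:320][:,:,::-1],(720,600),interpolation=cv2.INTER_CUBIC))
print(p)
E
```

```text
near edge [[335. 695.]]
far edge [[335. 519.]]
tip [[335. 270.]]
bow0 [[335. 421.]]
[[334.55017167 434.30917936]]
[[334.24990453 459.91181103]]
[0.64044777 0.0064585  0.16468877]
```

View pics/w7.png

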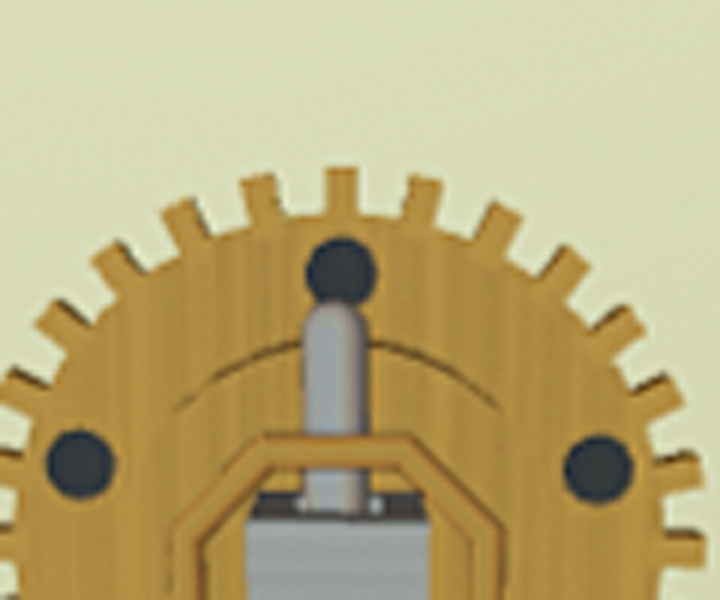

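The ring is flat now, but the pin sits about 4.5 mm short of home (tip at y=300, 270 expected): it was dragged out while I backed off. I'll push the handle's end from behind.

Call:
step_arm([
  {"delta_pos": [-4.5,0,0],"dr": [0,0,0],"fingers": 1},
  {"delta_pos": [-8.4,0,1],"dr": [0,0,0],"fingers": 1},
  {"delta_pos": [-8.4,0,5],"dr": [0,0,0],"fingers": 1},
  {"delta_pos": [-8.4,0,8.5],"dr": [0,0,0],"fingers": 1},
  {"delta_pos": [-8.4,0,9.3],"dr": [0,0,0],"fingers": 1},
])

```text
time: 12.42
tool_pos: [0.5572, 0.0258, 0.0697]
tool_rot: [3.141, 0.005, -0.231]
contact_force: [-0.3, 0.3, -0.2]
opening: 0.0001
grip_force: 0.0
```

Call:
step_arm([
  {"delta_pos": [0.6,0,0],"dr": [0,0,0],"fingers": 1},
  {"delta_pos": [1.0,0,0],"dr": [0,0,0],"fingers": 1},
  {"delta_pos": [1.2,0,0],"dr": [0,0,0],"fingers": 1},
  {"delta_pos": [1.4,0,0],"dr": [0,0,0],"fingers": 1},
  {"delta_pos": [1.6,0,0],"dr": [0,0,0],"fingers": 1},
])

```text
time: 13.05
tool_pos: [0.5724, 0.0226, 0.0721]
tool_rot: [3.141, 0.003, -0.231]
contact_force: [-7.5, 1.9, 2.2]
opening: 0.0004
grip_force: 3.9
```

Call:
step_arm([
  {"delta_pos": [0.2,0,0],"dr": [0,0,0],"fingers": 1},
  {"delta_pos": [0.3,0,0],"dr": [0,0,0],"fingers": 1},
  {"delta_pos": [0.4,0,0],"dr": [0,0,0],"fingers": 1},
  {"delta_pos": [0.4,0,0],"dr": [0,0,0],"fingers": 1},
  {"delta_pos": [0.4,0,0],"dr": [0,0,0],"fingers": 1},
])

```text
time: 13.68
tool_pos: [0.5732, 0.0224, 0.071]
tool_rot: [3.141, 0.011, -0.23]
contact_force: [-12.9, 3.3, 2.5]
opening: 0.0006
grip_force: 6.6
```

Call:
step_arm([
  {"delta_pos": [-2,0,0],"dr": [0,0,0],"fingers": 1},
  {"delta_pos": [-2,0,-4],"dr": [0,0,0],"fingers": 1},
  {"delta_pos": [-2,0,-9.3],"dr": [0,0,0],"fingers": 1},
  {"delta_pos": [2,0,-9.3],"dr": [0,0,0],"fingers": -1},
  {"delta_pos": [2,0,-9.3],"dr": [0,0,0],"fingers": -1},
])

```text
time: 14.3
tool_pos: [0.5993, 0.016, 0.1659]
tool_rot: [-3.141, -0.004, -0.231]
contact_force: [0.1, -0.4, -0.6]
opening: 0.0163
grip_force: 0.0
```

```bash
python3 - <<'E'
from h import *
im,K,T=cam("wrist"); s,p,M=tool(); np.savez("w8.npz",im=im,K=K,T=T,p=p,M=M)
u=np.array([np.cos(-.231),np.sin(-.231),0]); h=np.array([.6429,.006,.075])+.013*u
f=lambda q:proj(q,K,T)
for n,x,z in [("near edge",-.013,.0155),("far edge",.013,.0155),("tip",.047,0),("tip-5",.042,0),("bow0",.026,.009),("bow-5",.021,.009)]: print(n,f(h+x*u+[0,0,z]).round(1))
c=int(f(h)[0,0]); 
for r in range(0,110,1): print(r,im[r,c].tolist(),end="; ")
pins(im,K,T)
cv2.imwrite("pics/w8.png",cv2.resize(im[:200,120:400][:,:,::-1],(800,571),interpolation=cv2.INTER_CUBIC))
E
```

```text
near edge [[255.6 147.5]]
far edge [[255.5 115.5]]
tip [[255.6  73.9]]
tip-5 [[255.6  80.2]]
bow0 [[255.5  99.4]]
bow-5 [[255.5 105.7]]
0 [220, 224, 187]; 1 [221, 224, 187]; 2 [221, 225, 188]; 3 [221, 224, 188]; 4 [221, 225, 188]; 5 [221, 224, 187]; 6 [221, 224, 187]; 7 [221, 224, 188]; 8 [221, 224, 187]; 9 [221, 224, 187]; 10 [221, 224, 188]; 11 [222, 225, 189]; 12 [221, 224, 188]; 13 [221, 225, 188]; 14 [221, 225, 188]; 15 [221, 225, 188]; 16 [222, 225, 189]; 17 [222, 226, 188]; 18 [220, 224, 187]; 19 [222, 226, 189]; 20 [222, 226, 189]; 21 [221, 225, 188]; 22 [221, 224, 188]; 23 [222, 226, 189]; 24 [222, 225, 188]; 25 [221, 225, 188]; 26 [222, 225, 189]; 27 [221, 224, 188]; 28 [222, 225, 188]; 29 [221, 224, 186]; 30 [221, 224, 187]; 31 [221, 224, 186]; 32 [222, 225, 188]; 33 [221, 224, 187]; 34 [222, 224, 188]; 35 [222, 225, 188]; 36 [220, 224, 187]; 37 [221, 225, 187]; 38 [220, 224, 187]; 39 [221, 225, 188]; 40 [221, 224, 188]; 41 [221, 224, 188]; 42 [221, 224, 187]; 43 [222, 225, 189]; 44 [221, 224, 187]; 45 [221, 225, 188]; 46 [221, 224, 188]; 47 [221, 225, 188]; 48 [220, 224, 
[... 579 characters left out ...]
0]; 79 [164, 162, 150]; 80 [161, 168, 159]; 81 [163, 170, 165]; 82 [161, 168, 166]; 83 [161, 168, 166]; 84 [161, 168, 166]; 85 [160, 167, 166]; 86 [160, 168, 166]; 87 [161, 168, 166]; 88 [160, 168, 166]; 89 [161, 168, 166]; 90 [160, 167, 165]; 91 [160, 167, 166]; 92 [160, 168, 164]; 93 [160, 168, 165]; 94 [161, 168, 165]; 95 [160, 168, 165]; 96 [160, 167, 165]; 97 [161, 168, 165]; 98 [160, 167, 166]; 99 [159, 171, 172]; 100 [163, 155, 144]; 101 [177, 127, 47]; 102 [178, 140, 65]; 103 [174, 141, 69]; 104 [176, 140, 65]; 105 [170, 124, 52]; 106 [139, 102, 58]; 107 [128, 132, 127]; 108 [164, 173, 175]; 109 [160, 168, 168]; pin handle c(mm) [595.8  17. ] size [35.6 61.3] yaw -12.5 px [256. 186.]
```

The tip is within about 3 mm of home and the ring flat, well inside the 9 mm tolerance. Now the right-hand pin for the second wheel.

```bash
python3 -c "
from h import *
go([.455,-.1805,.11],np.radians(-8.3))"
```

```text
dp [-9.36, 22.44, 5.5] dr [0.0, -0.0, -5.0]
```

Call:
step_arm([
  {"delta_pos": [-2.2,5.2,0],"dr": [0,0,-1],"fingers": -1},
  {"delta_pos": [-4.4,10.5,0],"dr": [0,0,-2],"fingers": -1},
  {"delta_pos": [-6.6,15.8,2],"dr": [0,0,-4],"fingers": -1},
  {"delta_pos": [-8.6,20.5,4],"dr": [0,0,-5],"fingers": -1},
  {"delta_pos": [-9.4,22.4,5.5],"dr": [0,0,-5],"fingers": -1},
])

```text
time: 14.98
tool_pos: [0.4516, -0.1808, 0.1092]
tool_rot: [-3.141, 0.002, -0.146]
contact_force: [0.1, 0.0, 0.1]
opening: 0.0695
grip_force: 0.0
```

```bash
python3 - <<'E'
from h import *
im,K,T=cam("wrist"); pins(im,K,T); s,p,M=tool(); print(p,s["tool_rot"],s["opening"])
E
```

```text
pin handle c(mm) [ 445.4 -232.2] size [29.9 47.5] yaw -8.5 px [312. 192.]
[ 0.45018797 -0.18125819  0.10752128] [-3.14061142  0.00530771 -0.14604521] 0.07373009577600498
```

The pin has been knocked aside to (445, −232) mm; following it.

```bash
python3 -c "
from h import *
go([.4415,-.2316,.10],np.radians(-8.5))"
```

```text
dp [-0.12, 5.11, 0.75] dr [-0.1, 0.3, 0.1]
```

Call:
step_arm([
  {"delta_pos": [-0.2,2.6,0],"dr": [0,0,0],"fingers": -1},
  {"delta_pos": [-0.4,5.2,0.9],"dr": [0,0,0],"fingers": -1},
  {"delta_pos": [-0.4,5.2,0.9],"dr": [0,0,0],"fingers": -1},
  {"delta_pos": [-0.4,5.2,0.9],"dr": [0,0,0],"fingers": -1},
  {"delta_pos": [-0.4,5.2,0.9],"dr": [0,0,0],"fingers": -1},
])

```text
time: 15.65
tool_pos: [0.4432, -0.2297, 0.1014]
tool_rot: [-3.142, -0.0, -0.142]
contact_force: [0.0, -0.5, 0.6]
opening: 0.0918
grip_force: 0.0
```

```bash
python3 - <<'E'
from h import *
im,K,T=cam("wrist"); pins(im,K,T); s,p,M=tool(); print(p,s["tool_rot"],s["opening"]); go([.4415,-.2316,.005],np.radians(-8.5))
cv2.imwrite("pics/w9.png",cv2.resize(im[:,:,::-1],(800,600)))
E
```

```text
pin handle c(mm) [ 445.2 -233. ] size [28.6 48. ] yaw -9.8 px [259. 194.]
[ 0.4432734  -0.22984138  0.10145219] [ 3.14153056e+00 -1.58927510e-04 -1.42401111e-01] 0.09160506237418699
dp [-0.15, 0.2, 9.65] dr [0.0, -0.0, 0.3]
```

View pics/w9.png

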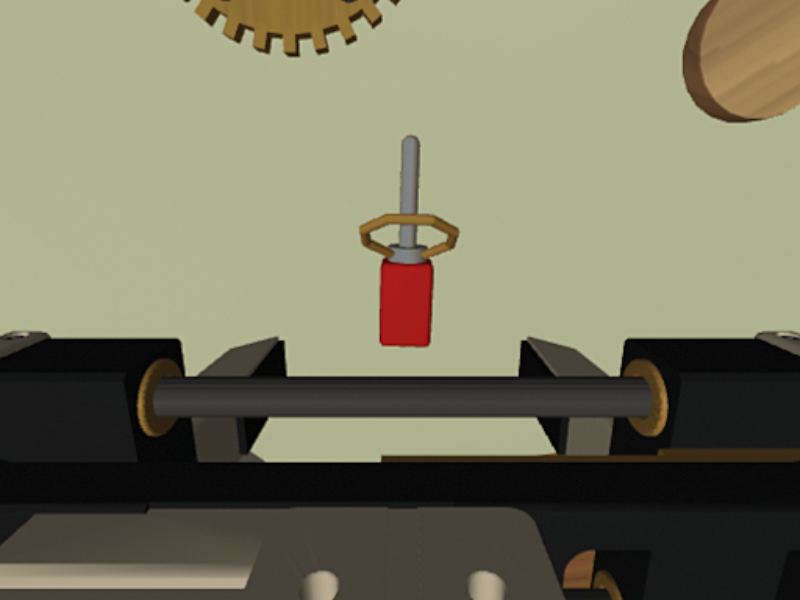

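The pin stands at (406,300), about 2.5 mm to the right and turned by 1.6°. Correct that, then descend and grip.

Call:
step_arm([
  {"delta_pos": [-0.15,0.25,4],"dr": [0,0,1.6],"fingers": -1},
  {"delta_pos": [-0.15,0.25,7],"dr": [0,0,1.6],"fingers": -1},
  {"delta_pos": [-0.15,0.25,8.8],"dr": [0,0,1.6],"fingers": -1},
  {"delta_pos": [-0.15,0.25,9.65],"dr": [0,0,1.6],"fingers": -1},
  {"delta_pos": [-0.15,0.25,9.65],"dr": [0,0,1.6],"fingers": 0},
])

```text
time: 16.32
tool_pos: [0.4413, -0.2327, 0.0047]
tool_rot: [-3.141, 0.0, -0.171]
contact_force: [0.3, 0.1, 0.1]
opening: 0.0859
grip_force: 0.0
```

Call:
step_arm([
  {"delta_pos": [0,0,0],"dr": [0,0,0],"fingers": 1},
  {"delta_pos": [0,0,0],"dr": [0,0,0],"fingers": 1},
  {"delta_pos": [0,0,0],"dr": [0,0,0],"fingers": 1},
  {"delta_pos": [0,0,0],"dr": [0,0,0],"fingers": 1},
  {"delta_pos": [0,0,0],"dr": [0,0,0],"fingers": 1},
], newtons=35)

```text
time: 16.95
tool_pos: [0.4412, -0.233, 0.0048]
tool_rot: [3.141, -0.0, -0.172]
contact_force: [0.2, -0.4, -0.2]
opening: 0.0365
grip_force: 0.0
```

Call:
step_arm([
  {"delta_pos": [0,0,0],"dr": [0,0,0],"fingers": 1},
  {"delta_pos": [0,0,0],"dr": [0,0,0],"fingers": 1},
  {"delta_pos": [0,0,-1],"dr": [0,0,0],"fingers": 1},
  {"delta_pos": [0,0,-4],"dr": [0,0,0],"fingers": 1},
  {"delta_pos": [0,0,-9],"dr": [0,0,0],"fingers": 1},
])

```text
time: 17.58
tool_pos: [0.4402, -0.2323, 0.0949]
tool_rot: [-3.14, 0.003, -0.172]
contact_force: [0.7, -1.0, -2.1]
opening: 0.0299
grip_force: 34.8
```

```bash
python3 -c "
from h import *
d=np.load('w1.npz'); s,p,M=tool(); print(p,s['opening'],s['grip_force'],s['tool_rot'])
q=np.array([(545,64),(580,67),(543,35),(555,8)])/1.5625  # unused rough
c=(.637,-.209); y=np.radians(-8); 
go([c[0]-.142*np.cos(y),c[1]-.142*np.sin(y),.168],y)"
```

```text
[ 0.44018798 -0.23234696  0.09485431] 0.029892047190239204 34.82695162296295 [-3.14002097  0.00337378 -0.1716363 ]
dp [4.78, -5.22, -7.32] dr [-0.1, 0.2, -1.8]
```

Call:
step_arm([
  {"delta_pos": [0.5,-1,-3],"dr": [0,0,0],"fingers": 1},
  {"delta_pos": [2,-2.5,-6],"dr": [0,0,-1],"fingers": 1},
  {"delta_pos": [4,-4.5,-7.3],"dr": [0,0,-1.8],"fingers": 1},
  {"delta_pos": [4.8,-5.2,-7.3],"dr": [0,0,-1.8],"fingers": 1},
  {"delta_pos": [4.8,-5.2,-7.3],"dr": [0,0,-1.8],"fingers": 1},
])

```text
time: 18.2
tool_pos: [0.4969, -0.1895, 0.1669]
tool_rot: [-3.141, 0.002, -0.139]
contact_force: [-0.9, -0.5, -1.4]
opening: 0.0299
grip_force: 34.8
```

```bash
python3 - <<'E'
from h import *
im,K,T=cam("wrist"); s,p,M=tool(); np.savez("w10.npz",im=im,K=K,T=T,p=p,M=M)
cv2.imwrite("pics/w10.png",cv2.resize(im[:200,130:390][:,:,::-1],(780,600),interpolation=cv2.INTER_CUBIC))
print(p,s["tool_rot"],s["opening"],s["grip_force"])
E
```

```text
[ 0.49640803 -0.18981746  0.16667853] [-3.14119649e+00  2.41203647e-03 -1.39844187e-01] 0.029964507541323456 34.82692301273346
```

View pics/w10.png

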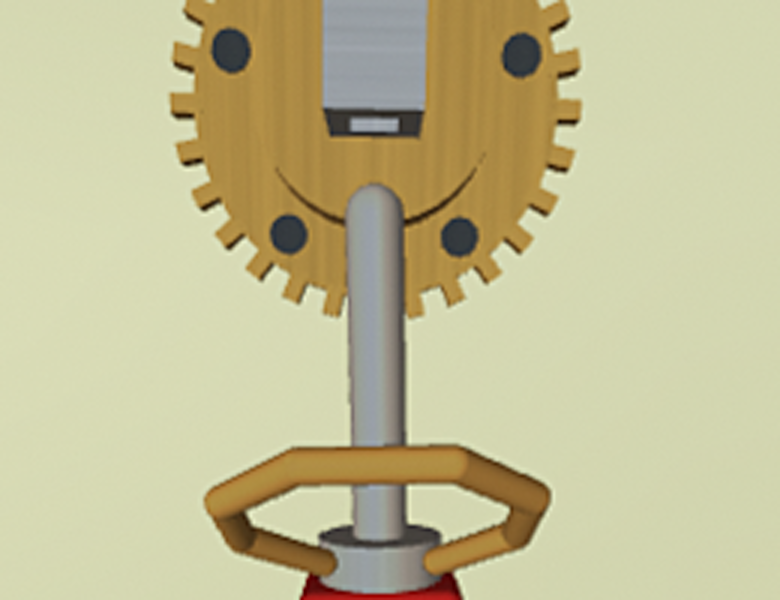

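The hole mouth is at crop (374,124), the shank at x≈375, nearly aligned.

```bash
python3 - <<'E'
from h import *
d=np.load("w10.npz"); K,T,p,M=d["K"],d["T"],d["p"],d["M"]
f=lambda q:np.array(q,float)/3+[130,0]
arbor(f([(322,108),(425.5,109),(322,4),(427,4)]),K,T,p,M)
for q,z in [((374,124),.075),((375,184),p[2]+.0072),((375,230),p[2]+.0072),((377,530),p[2]+.0072)]: print(np.round(((ray(f(q),K,T,z)-p)@M)*1e3,1))
E
```

```text
edge len mm 26.4 edge angle deg in tool 0.44
side angle 0.98 23.3
side angle 0.07 23.5
near edge mid in tool mm [129.6  -1.3  75.9] world [ 624.7 -206.6   90.5]
[[129.8  -1.4  91.4]]
[[96.6 -0.3 -7.4]]
[[89.3 -0.3 -7.4]]
[[37.1 -0.  -7.3]]
```

Call:
step_arm([
  {"delta_pos": [0.5,-0.1,4],"dr": [0,0,0.6],"fingers": 1},
  {"delta_pos": [1,-0.22,7],"dr": [0,0,0.6],"fingers": 1},
  {"delta_pos": [1.5,-0.22,9.4],"dr": [0,0,0.6],"fingers": 1},
  {"delta_pos": [1.8,-0.22,9.9],"dr": [0,0,0.6],"fingers": 1},
  {"delta_pos": [1.8,-0.22,9.9],"dr": [0,0,0.6],"fingers": 1},
])

```text
time: 18.88
tool_pos: [0.5152, -0.1907, 0.0687]
tool_rot: [-3.142, 0.001, -0.151]
contact_force: [0.2, -0.5, -0.9]
opening: 0.0296
grip_force: 34.8
```

```bash
python3 - <<'E'
from h import *
im,K,T=cam("wrist"); s,p,M=tool(); np.savez("w11.npz",im=im,K=K,T=T,p=p,M=M)
cv2.imwrite("pics/w11.png",cv2.resize(im[:200,130:390][:,:,::-1],(780,600),interpolation=cv2.INTER_CUBIC))
print(p,s["tool_rot"],s["opening"],s["grip_force"])
E
```

```text
[ 0.51551459 -0.19073737  0.06925316] [ 3.14124834e+00 -4.41075912e-04 -1.50951779e-01] 0.02976584924483337 34.826969504356384
```

View pics/w11.png

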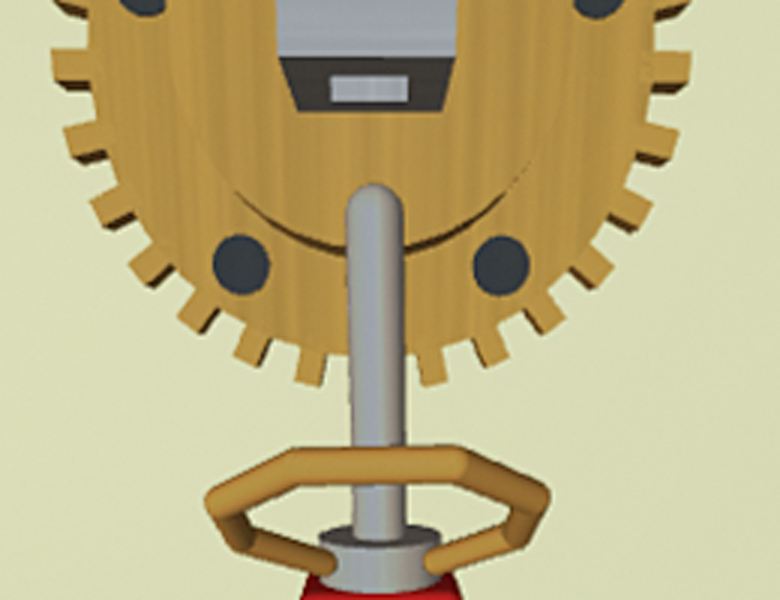

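The picture matches the first approach, with the hole 0.7 mm left of the shank. Correct that and insert.

Call:
step_arm([
  {"delta_pos": [0,-0.08,0.1],"dr": [0,0,0],"fingers": 1},
  {"delta_pos": [1,-0.08,0.1],"dr": [0,0,0],"fingers": 1},
  {"delta_pos": [2,-0.08,0.1],"dr": [0,0,0],"fingers": 1},
  {"delta_pos": [3,-0.08,0.1],"dr": [0,0,0],"fingers": 1},
  {"delta_pos": [4,-0.08,0.1],"dr": [0,0,0],"fingers": 1},
])

```text
time: 19.55
tool_pos: [0.556, -0.1956, 0.0677]
tool_rot: [3.141, -0.0, -0.15]
contact_force: [-0.2, -0.7, -2.0]
opening: 0.0295
grip_force: 34.8
```

Call:
step_arm([
  {"delta_pos": [1,0,0],"dr": [0,0,0],"fingers": 1},
  {"delta_pos": [2,0,0],"dr": [0,0,0],"fingers": 1},
  {"delta_pos": [2.8,0,0],"dr": [0,0,0],"fingers": 1},
  {"delta_pos": [3.2,0,0],"dr": [0,0,0],"fingers": 1},
  {"delta_pos": [3.5,0,0],"dr": [0,0,0],"fingers": 1},
])

```text
time: 20.18
tool_pos: [0.5884, -0.2004, 0.0673]
tool_rot: [-3.141, 0.004, -0.15]
contact_force: [-7.4, 0.5, 1.6]
opening: 0.0296
grip_force: 34.8
```

Contact at 7 N: collar home. Let go, rise higher this time, shut, sweep, then press down.

Call:
step_arm([
  {"delta_pos": [0,0,0],"dr": [0,0,0],"fingers": 0},
  {"delta_pos": [0,0,0],"dr": [0,0,0],"fingers": 0},
  {"delta_pos": [0,0,0],"dr": [0,0,0],"fingers": 0},
  {"delta_pos": [0,0,-1.5],"dr": [0,0,0],"fingers": 0},
  {"delta_pos": [0,0,-5],"dr": [0,0,0],"fingers": 0.4},
])

```text
time: 20.8
tool_pos: [0.589, -0.2004, 0.1177]
tool_rot: [-3.141, 0.003, -0.151]
contact_force: [0.4, -0.8, -0.2]
opening: 0.0395
grip_force: 0.0
```

Call:
step_arm([
  {"delta_pos": [0,0,0],"dr": [0,0,0],"fingers": 1},
  {"delta_pos": [0,0,0],"dr": [0,0,0],"fingers": 1},
  {"delta_pos": [0,0,0],"dr": [0,0,0],"fingers": 1},
  {"delta_pos": [0,0,0],"dr": [0,0,0],"fingers": 1},
  {"delta_pos": [1.5,0,0],"dr": [0,0,0],"fingers": 1},
], newtons=20)

```text
time: 21.42
tool_pos: [0.604, -0.2028, 0.1173]
tool_rot: [-3.141, 0.002, -0.151]
contact_force: [0.5, -0.0, 0.5]
opening: 0.0001
grip_force: 0.0
```

Call:
step_arm([
  {"delta_pos": [1,0,0],"dr": [0,0,0],"fingers": 1},
  {"delta_pos": [2.2,0,0],"dr": [0,0,0],"fingers": 1},
  {"delta_pos": [3.4,0,0],"dr": [0,0,0],"fingers": 1},
  {"delta_pos": [4.6,0,0],"dr": [0,0,0],"fingers": 1},
  {"delta_pos": [5.9,0,0],"dr": [0,0,0],"fingers": 1},
])

```text
time: 22.05
tool_pos: [0.6633, -0.2118, 0.1172]
tool_rot: [-3.141, 0.001, -0.151]
contact_force: [0.6, -0.1, 0.6]
opening: 0.0005
grip_force: 0.0
```

Call:
step_arm([
  {"delta_pos": [0,0,0.8],"dr": [0,0,0],"fingers": 1},
  {"delta_pos": [0,0,1.6],"dr": [0,0,0],"fingers": 1},
  {"delta_pos": [0,0,2.4],"dr": [0,0,0],"fingers": 1},
  {"delta_pos": [0,0,3.0],"dr": [0,0,0],"fingers": 1},
  {"delta_pos": [0,0,3.2],"dr": [0,0,0],"fingers": 1},
])

```text
time: 22.68
tool_pos: [0.6626, -0.2118, 0.0851]
tool_rot: [-3.141, 0.001, -0.151]
contact_force: [0.2, 0.7, -0.6]
opening: 0.0002
grip_force: 0.0
```

Call:
step_arm([
  {"delta_pos": [0,0,0],"dr": [0,0,0],"fingers": 1},
  {"delta_pos": [0,0,-4.5],"dr": [0,0,0],"fingers": 1},
  {"delta_pos": [-2,0,-8],"dr": [0,0,0],"fingers": 1},
  {"delta_pos": [-4,0,-8],"dr": [0,0,0],"fingers": 1},
  {"delta_pos": [-4,0,-8],"dr": [0,0,0],"fingers": 1},
])

```text
time: 23.3
tool_pos: [0.6229, -0.2058, 0.167]
tool_rot: [3.141, -0.001, -0.151]
contact_force: [0.8, -0.3, 0.8]
opening: 0.0004
grip_force: 0.0
```

```bash
python3 - <<'E'
from h import *
im,K,T=cam("wrist"); s,p,M=tool(); print(p)
u=np.array([np.cos(-.150),np.sin(-.150),0]); h=np.array([.6247,-.2066,.075])+.013*u
f=lambda q:(proj(q,K,T)-[200,80])*6
for n,x,z in [("far edge",.013,.0155),("tip",.047,0),("bow0",.026,.009)]: print(n,f(h+x*u+[0,0,z]).round(0))
for th in (.2,.4): print(f(h+(-.016+.042*np.cos(th))*u+[0,0,.009+.042*np.sin(th)]).round())
a=cv2.resize(im[80:180,200:320][:,:,::-1],(720,600),interpolation=cv2.INTER_CUBIC)[:,90:590]
im,K,T=cam("top")
c=proj(np.array([.645,-.1,.08]),K,T)[0].astype(int)
b=im[c[1]-50:c[1]+50,c[0]-60:c[0]+60][:,:,::-1]
cv2.imwrite("pics/w12.png",a); cv2.imwrite("pics/t12.png",cv2.resize(b,(720,600),interpolation=cv2.INTER_CUBIC))
for r,px in red(im): print(np.round(ray(px,K,T,.024)[0],3),len(r))
E
```

```text
[ 0.62350034 -0.20591272  0.16633902]
far edge [[338. 521.]]
tip [[338. 275.]]
bow0 [[338. 425.]]
[[338. 437.]]
[[338. 463.]]
[0.617 0.014 0.024] 108
[0.478 0.154 0.024] 101
```

View pics/w12.png

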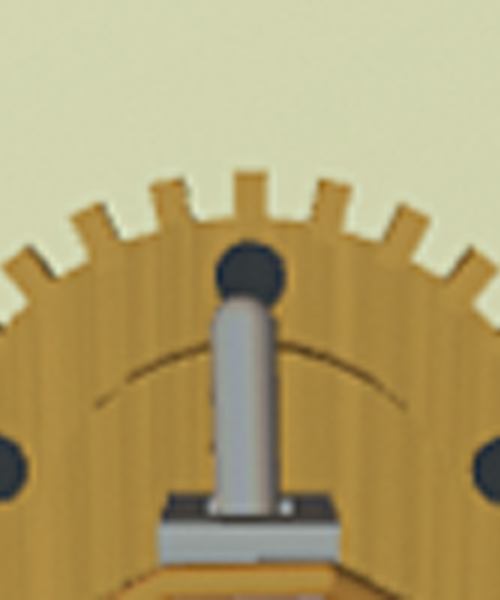

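```bash
python3 - <<'E'
from h import *
im,K,T=cam("wrist"); s,p,M=tool(); print(p)
u=np.array([np.cos(-.150),np.sin(-.150),0]); h=np.array([.6247,-.2066,.075])+.010*u
v=np.array([-u[1],u[0],0])
f=lambda q:((proj(q,K,T)-[130,100])*3).round()[0].tolist()
for th in (.5,.7,.9,1.1,1.2,1.35):
    o=lambda y:h+(-.016+.042*np.cos(th))*u+[0,0,.009+.042*np.sin(th)]+y*v
    print(th,"bow",f(o(0)),f(o(.011)),f(o(-.011)))
cv2.imwrite("pics/w13.png",cv2.resize(im[100:250,130:390][:,:,::-1],(780,450),interpolation=cv2.INTER_CUBIC))
hs=cv2.cvtColor(im,cv2.COLOR_RGB2HSV); c=255
for r in range(160,225): print(r,im[r,c].tolist(),end=";")
E
```

```text
[ 0.6238906  -0.2059304   0.16550164]
0.5 bow [379.0, 195.0] [338.0, 195.0] [420.0, 195.0]
0.7 bow [379.0, 217.0] [337.0, 217.0] [421.0, 217.0]
0.9 bow [379.0, 245.0] [336.0, 245.0] [422.0, 245.0]
1.1 bow [379.0, 276.0] [335.0, 276.0] [422.0, 276.0]
1.2 bow [379.0, 292.0] [335.0, 292.0] [422.0, 292.0]
1.35 bow [379.0, 317.0] [335.0, 317.0] [422.0, 317.0]
160 [151, 157, 162];161 [150, 157, 163];162 [151, 157, 164];163 [150, 157, 163];164 [151, 159, 164];165 [157, 164, 170];166 [130, 135, 139];167 [58, 53, 47];168 [114, 116, 113];169 [159, 165, 163];170 [153, 160, 158];171 [151, 157, 154];172 [149, 155, 153];173 [150, 159, 159];174 [137, 140, 135];175 [135, 97, 47];176 [174, 128, 55];177 [174, 140, 65];178 [170, 138, 66];179 [171, 132, 58];180 [154, 113, 53];181 [131, 124, 110];182 [154, 163, 164];183 [154, 160, 158];184 [148, 154, 151];185 [148, 155, 150];186 [150, 158, 153];187 [149, 155, 151];188 [150, 155, 152];189 [147, 153, 150];190 [146, 153, 149];191 [149, 155, 151];192 [152, 158, 153];193 [150, 156, 152];194 [152, 158, 154];195 [148, 155, 151];196 [152, 160, 155];197 [126, 131, 126];198 [79, 76, 74];199 [140, 145, 144];200 [152, 159, 159];201 [150, 157, 156];202 [149, 156, 155];203 [150, 156, 156];204 [149, 157, 156];205 [151, 162, 162];206 [142, 143, 143];207 [145, 59, 56];208 [177, 20, 17];209 [186, 30, 27];210 [197, 36, 32];211 [200, 36, 32];212 [199, 36, 32];213 [199, 35, 32];214 [199, 35, 32];215 [201, 36, 32];216 [211, 37, 34];217 [179, 29, 27];218 [0, 4, 6];219 [0, 7, 8];220 [5, 8, 9];221 [4, 8, 8];222 [6, 10, 10];223 [5, 9, 9];224 [4, 6, 8];
```

View pics/w13.png

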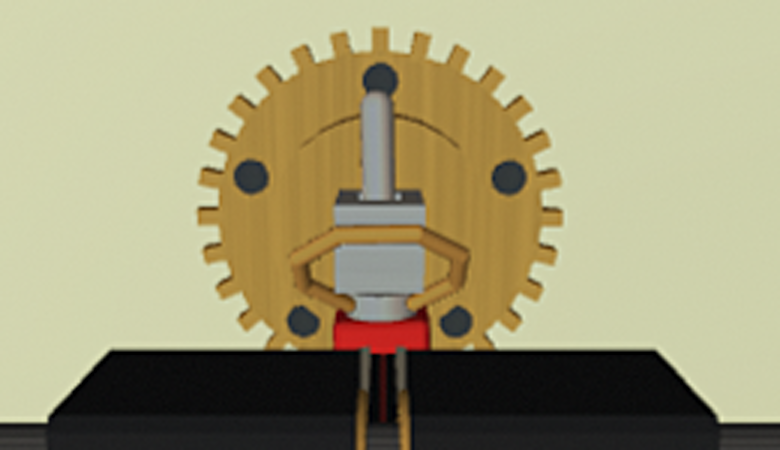

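The ring on the second pin is about 0.82 rad open (bow at crop (379,234)): the sweep slid over it. I'll press it down in two vertical strokes, first over the arbor down to 7 mm above it, then outside it.

Call:
step_arm([
  {"delta_pos": [3,0,0],"dr": [0,0,0],"fingers": 1},
  {"delta_pos": [3,0,3.5],"dr": [0,0,0],"fingers": 1},
  {"delta_pos": [3,0,5],"dr": [0,0,0],"fingers": 1},
  {"delta_pos": [3,0,6],"dr": [0,0,0],"fingers": 1},
  {"delta_pos": [3,0,6.7],"dr": [0,0,0],"fingers": 1},
])

```text
time: 24.08
tool_pos: [0.6534, -0.2105, 0.0989]
tool_rot: [3.141, -0.001, -0.151]
contact_force: [0.3, -0.2, 1.4]
opening: 0.0006
grip_force: 0.5
```

Call:
step_arm([
  {"delta_pos": [0,0,0],"dr": [0,0,0],"fingers": 1},
  {"delta_pos": [0,0,-1.5],"dr": [0,0,0],"fingers": 1},
  {"delta_pos": [1,0,-1.5],"dr": [0,0,0],"fingers": 1},
  {"delta_pos": [1,0,0.2],"dr": [0,0,0],"fingers": 1},
  {"delta_pos": [1,0,1.35],"dr": [0,0,0],"fingers": 1},
])

```text
time: 24.7
tool_pos: [0.6626, -0.2116, 0.0833]
tool_rot: [-3.141, 0.001, -0.15]
contact_force: [1.4, 0.5, 0.9]
opening: 0.0005
grip_force: 0.8
```

Call:
step_arm([
  {"delta_pos": [0,0,0],"dr": [0,0,0],"fingers": 1},
  {"delta_pos": [0,0,-4.5],"dr": [0,0,0],"fingers": 1},
  {"delta_pos": [-2,0,-8],"dr": [0,0,0],"fingers": 1},
  {"delta_pos": [-4,0,-8],"dr": [0,0,0],"fingers": 1},
  {"delta_pos": [-4,0,-8],"dr": [0,0,0],"fingers": 1},
])

```text
time: 25.32
tool_pos: [0.6225, -0.2057, 0.1658]
tool_rot: [3.142, 0.0, -0.151]
contact_force: [0.1, -0.9, -0.0]
opening: 0.0002
grip_force: 0.0
```

```bash
cat > chk.py <<'E'
from h import *
def chk(near,yaw,back=.003):
    im,K,T=cam("wrist")
    u=np.array([np.cos(yaw),np.sin(yaw),0]); h=np.array([*near,.075])+(.013-back)*u
    f=lambda q:proj(q,K,T)[0]
    c=int(round(f(h)[0])); print("tip pred row",f(h+.047*u).round(1))
    for th in (0,.1,.2,.3,.5): print(th,"bow row",f(h+(-.016+.042*np.cos(th))*u+[0,0,.009+.042*np.sin(th)])[1].round(1))
    r0=int(f(h+.05*u)[1]); print(r0,[(int(a),int(b)) for a,_,b in im[r0-4:r0+75,c]])
E
python3 -c "
from chk import *
chk((.6247,-.2066),-.15); print(robot.observe()['tool_pos'])"
```

```text
tip pred row [256.5 128.6]
0 bow row 153.7
0.1 bow row 154.6
0.2 bow row 156.0
0.3 bow row 157.9
0.5 bow row 163.3
125 [(49, 61), (52, 59), (53, 60), (53, 59), (52, 59), (52, 59), (51, 58), (51, 59), (49, 59), (39, 59), (92, 59), (164, 63), (172, 65), (172, 65), (152, 57), (98, 33), (135, 49), (175, 66), (173, 63), (153, 64), (110, 88), (132, 121), (152, 136), (153, 143), (155, 154), (153, 157), (154, 154), (154, 150), (154, 151), (154, 150), (154, 151), (153, 150), (154, 151), (153, 151), (153, 150), (153, 150), (154, 150), (153, 150), (153, 150), (154, 151), (155, 151), (153, 151), (158, 155), (144, 140), (88, 81), (85, 81), (145, 149), (157, 167), (140, 139), (136, 46), (172, 53), (170, 65), (168, 64), (166, 51), (144, 73), (125, 133), (149, 155), (149, 153), (149, 152), (151, 154), (155, 158), (149, 152), (149, 150), (150, 152), (149, 151), (149, 152), (149, 151), (147, 150), (148, 151), (149, 151), (151, 152), (150, 152), (152, 153), (146, 149), (150, 151), (152, 150), (154, 150), (154, 150), (152, 149)]
[ 0.62310043 -0.20578991  0.16530335]
```

The press pushed the pin back instead: the tip is 11–12 mm out and the ring at about 0.3 rad. I'll push the handle home from behind first, then press the bow outside the arbor.

Call:
step_arm([
  {"delta_pos": [-5,0,0],"dr": [0,0,0],"fingers": 1},
  {"delta_pos": [-9.8,0,0],"dr": [0,0,0],"fingers": 1},
  {"delta_pos": [-9.8,0,4.5],"dr": [0,0,0],"fingers": 1},
  {"delta_pos": [-9.8,0,8.5],"dr": [0,0,0],"fingers": 1},
  {"delta_pos": [-9.8,0,9.3],"dr": [0,0,0],"fingers": 1},
])

```text
time: 26.0
tool_pos: [0.5253, -0.1904, 0.0694]
tool_rot: [-3.14, 0.006, -0.151]
contact_force: [-0.3, -0.8, -0.3]
opening: 0.0006
grip_force: 0.0
```

Call:
step_arm([
  {"delta_pos": [0.6,0,0],"dr": [0,0,0],"fingers": 1},
  {"delta_pos": [1.2,0,0],"dr": [0,0,0],"fingers": 1},
  {"delta_pos": [1.8,0,0],"dr": [0,0,0],"fingers": 1},
  {"delta_pos": [2.4,0,0],"dr": [0,0,0],"fingers": 1},
  {"delta_pos": [2.8,0,0],"dr": [0,0,0],"fingers": 1},
])

```text
time: 26.62
tool_pos: [0.5449, -0.1934, 0.0717]
tool_rot: [-3.139, 0.023, -0.149]
contact_force: [-40.9, 3.2, 23.0]
opening: 0.0002
grip_force: 20.8
```

Blocked with 41 N: the released pin droops in its hole and jams when pushed off-axis. Backing off to regrip the handle and feed it straight.

Call:
step_arm([
  {"delta_pos": [-3,0,0],"dr": [0,0,0],"fingers": 1},
  {"delta_pos": [-3,0,-4.5],"dr": [0,0,0],"fingers": 1},
  {"delta_pos": [-3,0,-9.3],"dr": [0,0,0],"fingers": -1},
  {"delta_pos": [0,0,-9.3],"dr": [0,0,0],"fingers": -1},
  {"delta_pos": [2,0,-9.3],"dr": [0,0,0],"fingers": -1},
])

```text
time: 27.25
tool_pos: [0.5758, -0.1988, 0.1674]
tool_rot: [3.14, -0.004, -0.151]
contact_force: [0.7, 0.2, -0.2]
opening: 0.0259
grip_force: 0.0
```

Call:
step_arm([
  {"delta_pos": [0,0,0],"dr": [0,0,0],"fingers": -1},
  {"delta_pos": [0,0,0],"dr": [0,0,0],"fingers": -1},
  {"delta_pos": [0,0,0],"dr": [0,0,0],"fingers": -1},
  {"delta_pos": [0,0,0],"dr": [0,0,0],"fingers": -1},
  {"delta_pos": [0,0,0],"dr": [0,0,0],"fingers": -1},
])

```text
time: 27.88
tool_pos: [0.5738, -0.1984, 0.1653]
tool_rot: [3.141, -0.0, -0.151]
contact_force: [0.3, -0.0, -0.6]
opening: 0.0758
grip_force: 0.0
```

```bash
python3 - <<'E'
from chk import *
im,K,T=cam("wrist"); cv2.imwrite("pics/w14.png",im[:,:,::-1]); s,p,M=tool(); print(p,s["opening"])
pins(im,K,T,.082)
u=np.array([np.cos(-.15),np.sin(-.15),0]); h=np.array([.6247,-.2066,.075])+.013*u
def inv(row,z):  # rel x along hole at height z
    c=proj(h,K,T)[0,0]; return round(float((ray((c,row),K,T,z)[0]-h)@u)*1e3,1)
c=int(round(proj(h,K,T)[0,0])); 
r0=int(proj(h+.055*u,K,T)[0,1]); r1=int(proj(h-.09*u,K,T)[0,1])
prev=None
for r in range(max(r0,0),r1): print((r,inv(r,.075),inv(r,.0905),*im[r,c].tolist()),end=" ")
E
```

```text
[ 0.57384598 -0.19834702  0.16530568] 0.07965423649225527
pin handle c(mm) [ 581.4 -199.4] size [28.5 46.8] yaw -9.4 px [256. 187.]
pin handle c(mm) [608.1  14.7] size [29.1 48.7] yaw -9.2 px [ 18. 191.]
(53, 55.7, 52.4, 162, 128, 63) (54, 54.9, 51.7, 162, 130, 64) (55, 54.2, 51.0, 162, 129, 63) (56, 53.4, 50.3, 162, 128, 63) (57, 52.6, 49.6, 163, 130, 64) (58, 51.9, 48.9, 162, 129, 63) (59, 51.1, 48.2, 164, 131, 65) (60, 50.4, 47.5, 164, 132, 65) (61, 49.6, 46.7, 164, 131, 64) (62, 48.8, 46.0, 154, 124, 61) (63, 48.1, 45.3, 105, 89, 58) (64, 47.3, 44.6, 34, 44, 56) (65, 46.5, 43.9, 45, 50, 56) (66, 45.8, 43.1, 47, 52, 57) (67, 45.0, 42.4, 48, 53, 56) (68, 44.2, 41.7, 47, 52, 56) (69, 43.4, 41.0, 47, 52, 56) (70, 42.7, 40.2, 47, 52, 56) (71, 41.9, 39.5, 48, 52, 56) (72, 41.1, 38.8, 48, 54, 57) (73, 40.3, 38.1, 47, 52, 55) (74, 39.5, 37.3, 46, 52, 56) (75, 38.8, 36.6, 42, 49, 56) (76, 38.0, 35.9, 57, 56, 51) (77, 37.2, 35.1, 123, 99, 52) (78, 36.4, 34.4, 148, 117, 57) (79, 35.6, 33.7, 113, 102, 84) (80, 34.8, 32.9, 132, 130, 126) (81, 34.0, 32.2, 143, 144, 135) (82, 33.3, 31.4, 140, 1
[... 3804 characters left out ...]
98, -68.7, -64.2, 183, 31, 28) (199, -69.7, -65.1, 182, 30, 27) (200, -70.7, -66.0, 183, 31, 28) (201, -71.7, -66.9, 183, 31, 28) (202, -72.6, -67.9, 182, 32, 28) (203, -73.6, -68.8, 183, 32, 29) (204, -74.6, -69.7, 181, 30, 27) (205, -75.6, -70.6, 182, 31, 28) (206, -76.6, -71.6, 182, 31, 27) (207, -77.6, -72.5, 183, 33, 30) (208, -78.6, -73.4, 183, 31, 28) (209, -79.6, -74.4, 182, 31, 28) (210, -80.6, -75.3, 183, 32, 29) (211, -81.6, -76.2, 184, 29, 27) (212, -82.6, -77.2, 174, 16, 16) (213, -83.6, -78.1, 158, 87, 67) (214, -84.6, -79.1, 187, 184, 148) (215, -85.6, -80.0, 200, 208, 169) (216, -86.6, -81.0, 196, 200, 163) (217, -87.6, -81.9, 196, 200, 162) (218, -88.6, -82.9, 196, 199, 162)
```

Tip at +35.6 mm (11.5 mm out), handle centre at −57 mm, bow resting over the arbor's top. I'll grip the handle with the tool tilted to match the droop (~6°), then level it and push in.

Call:
step_arm([
  {"delta_pos": [0.4,0,4],"dr": [0,2,0],"fingers": -1},
  {"delta_pos": [0.4,0,7],"dr": [0,4,0],"fingers": -1},
  {"delta_pos": [0.4,0,9.2],"dr": [0,6,0],"fingers": -0.5},
  {"delta_pos": [0.4,0,10.3],"dr": [0,6,0],"fingers": 0},
  {"delta_pos": [0.4,0,10.3],"dr": [0,6,0],"fingers": 0},
], newtons=25)

```text
time: 28.55
tool_pos: [0.5779, -0.199, 0.062]
tool_rot: [-3.141, -0.104, -0.151]
contact_force: [0.6, -0.2, 1.2]
opening: 0.0664
grip_force: 0.0
```

Call:
step_arm([
  {"delta_pos": [0,0,0],"dr": [0,0,0],"fingers": 1},
  {"delta_pos": [0,0,0],"dr": [0,0,0],"fingers": 1},
  {"delta_pos": [0,0,0],"dr": [0,0,0],"fingers": 1},
  {"delta_pos": [0,0,0],"dr": [0,0,0],"fingers": 1},
  {"delta_pos": [0,0,0],"dr": [0,0,0],"fingers": 1},
])

```text
time: 29.18
tool_pos: [0.578, -0.199, 0.0625]
tool_rot: [3.141, -0.105, -0.151]
contact_force: [0.3, -0.4, 1.7]
opening: 0.03
grip_force: 25.0
```

Call:
step_arm([
  {"delta_pos": [0,0,-0.2],"dr": [0,-2,0],"fingers": 1},
  {"delta_pos": [-0.05,0,-0.4],"dr": [0,-4,0],"fingers": 1},
  {"delta_pos": [-0.07,0,-0.5],"dr": [0,-6,0],"fingers": 1},
  {"delta_pos": [-0.07,0,-0.5],"dr": [0,-6,0],"fingers": 1},
  {"delta_pos": [-0.07,0,-0.5],"dr": [0,-6,0],"fingers": 1},
])

```text
time: 29.8
tool_pos: [0.5767, -0.1987, 0.0669]
tool_rot: [-3.142, -0.0, -0.151]
contact_force: [0.2, -0.0, -1.3]
opening: 0.0296
grip_force: 25.0
```

Call:
step_arm([
  {"delta_pos": [0.2,0,0],"dr": [0,0,0],"fingers": 1},
  {"delta_pos": [0.4,0,0],"dr": [0,0,0],"fingers": 1},
  {"delta_pos": [0.6,0,0],"dr": [0,0,0],"fingers": 1},
  {"delta_pos": [0.8,0,0],"dr": [0,0,0],"fingers": 1},
  {"delta_pos": [0.8,0,0],"dr": [0,0,0],"fingers": 1},
])

```text
time: 30.42
tool_pos: [0.5847, -0.1998, 0.067]
tool_rot: [-3.141, 0.0, -0.15]
contact_force: [-0.4, 1.3, -0.5]
opening: 0.0297
grip_force: 25.0
```

Call:
step_arm([
  {"delta_pos": [0.2,0,0],"dr": [0,0,0],"fingers": 1},
  {"delta_pos": [0.35,0,0],"dr": [0,0,0],"fingers": 1},
  {"delta_pos": [0.45,0,0],"dr": [0,0,0],"fingers": 1},
  {"delta_pos": [0.5,0,0],"dr": [0,0,0],"fingers": 1},
  {"delta_pos": [0.5,0,0],"dr": [0,0,0],"fingers": 1},
])

```text
time: 31.05
tool_pos: [0.5867, -0.1998, 0.0663]
tool_rot: [-3.14, 0.007, -0.15]
contact_force: [-10.0, 2.5, 2.8]
opening: 0.0297
grip_force: 25.0
```

```bash
cat > m.py <<'E'
from h import *
def look(near,yaw):
    im,K,T=cam("wrist"); u=np.array([np.cos(yaw),np.sin(yaw),0]); h=np.array([*near,.075])+.013*u
    c=proj(h,K,T)[0,0]; f=lambda r,z:round(float((ray((c,r),K,T,z)[0]-h)@u)*1e3,1)
    ci=int(round(c)); r0=max(0,int(proj(h+.055*u,K,T)[0,1])); r1=int(proj(h-.03*u,K,T)[0,1])
    hs=cv2.cvtColor(im,cv2.COLOR_RGB2HSV)[:,ci]; last=None
    for r in range(r0,r1):
        k="dark" if hs[r,2]<90 else "brass" if hs[r,1]>95 else "grey"
        if k!=last: print(k,"row",r,"x@75",f(r,.075),"x@84",f(r,.084),"x@105",f(r,.105)); last=k
    print(np.round(tool()[1],4))
E
python3 -c "
from m import *
look((.6247,-.2066),-.15)"
```

```text
brass row 37 x@75 55.1 x@84 52.9 x@105 47.6
dark row 55 x@75 47.1 x@84 45.3 x@105 41.2
grey row 60 x@75 44.8 x@84 43.2 x@105 39.4
brass row 101 x@75 25.4 x@84 24.9 x@105 23.9
grey row 112 x@75 19.9 x@84 19.8 x@105 19.5
brass row 198 x@75 -26.8 x@84 -24.1 x@105 -17.8
[ 0.5867 -0.1998  0.0664]
```

Home again, with a firm 10 N stop. Release, rise, and press the bow outside the arbor while drawing it slightly forward.

Call:
step_arm([
  {"delta_pos": [-0.2,0,0],"dr": [0,0,0],"fingers": 0},
  {"delta_pos": [-0.2,0,0],"dr": [0,0,0],"fingers": 0},
  {"delta_pos": [-0.2,0,0],"dr": [0,0,0],"fingers": 0},
  {"delta_pos": [-0.2,0,-1.5],"dr": [0,0,0],"fingers": 0},
  {"delta_pos": [-0.2,0,-5.5],"dr": [0,0,0],"fingers": 0.4},
])

```text
time: 31.72
tool_pos: [0.5867, -0.2, 0.1217]
tool_rot: [-3.141, 0.003, -0.151]
contact_force: [1.0, -0.7, 0.3]
opening: 0.0401
grip_force: 0.0
```

Call:
step_arm([
  {"delta_pos": [1.5,0,0],"dr": [0,0,0],"fingers": 1},
  {"delta_pos": [3.5,0,0],"dr": [0,0,0],"fingers": 1},
  {"delta_pos": [5.5,0,0],"dr": [0,0,0],"fingers": 1},
  {"delta_pos": [7.5,0,0],"dr": [0,0,0],"fingers": 1},
  {"delta_pos": [7.5,0,0],"dr": [0,0,0],"fingers": 1},
])

```text
time: 32.35
tool_pos: [0.6627, -0.2118, 0.1228]
tool_rot: [3.141, -0.002, -0.15]
contact_force: [-0.0, 0.0, -0.6]
opening: 0.0002
grip_force: 0.0
```

Call:
step_arm([
  {"delta_pos": [-0.1,0,1.8],"dr": [0,0,0],"fingers": 1},
  {"delta_pos": [-0.1,0,2.6],"dr": [0,0,0],"fingers": 1},
  {"delta_pos": [0,0,3.2],"dr": [0,0,0],"fingers": 1},
  {"delta_pos": [0.15,0,3.7],"dr": [0,0,0],"fingers": 1},
  {"delta_pos": [0.3,0,3.9],"dr": [0,0,0],"fingers": 1},
])

```text
time: 32.98
tool_pos: [0.6643, -0.2122, 0.0836]
tool_rot: [3.141, 0.001, -0.151]
contact_force: [-4.9, 0.7, 7.3]
opening: 0.0009
grip_force: 3.8
```

Call:
step_arm([
  {"delta_pos": [0.2,0,0],"dr": [0,0,0],"fingers": 1},
  {"delta_pos": [0.2,0,-4.5],"dr": [0,0,0],"fingers": 1},
  {"delta_pos": [-2,0,-8],"dr": [0,0,0],"fingers": 1},
  {"delta_pos": [-4,0,-8],"dr": [0,0,0],"fingers": 1},
  {"delta_pos": [-4,0,-8],"dr": [0,0,0],"fingers": 1},
])

```text
time: 33.6
tool_pos: [0.6247, -0.2061, 0.164]
tool_rot: [3.141, -0.001, -0.151]
contact_force: [0.6, -0.3, -0.3]
opening: 0.0006
grip_force: 0.0
```

```bash
python3 -c "
from m import *
look((.6247,-.2066),-.15)"
```

```text
brass row 118 x@75 55.4 x@84 55.4 x@105 55.4
dark row 121 x@75 52.9 x@84 53.0 x@105 53.2
brass row 133 x@75 42.6 x@84 43.1 x@105 44.2
grey row 134 x@75 41.8 x@84 42.3 x@105 43.4
brass row 156 x@75 22.4 x@84 23.6 x@105 26.4
grey row 162 x@75 17.0 x@84 18.4 x@105 21.6
dark row 168 x@75 11.5 x@84 13.1 x@105 16.8
grey row 170 x@75 9.7 x@84 11.3 x@105 15.2
dark row 201 x@75 -19.7 x@84 -17.0 x@105 -10.6
grey row 202 x@75 -20.7 x@84 -17.9 x@105 -11.5
[ 0.6252 -0.2062  0.1634]
```

The ring is flat (7 N stop at the bow; bow-to-tip spacing 21 mm as it must be) and the pin is within a few mm of home. Now the reader: fly there with the tool turned to yaw 90°, so the fingers close along x.

```bash
python3 - <<'E'
from h import *
im,K,T=cam("top")
hs=cv2.cvtColor(im,cv2.COLOR_RGB2HSV)
m=((hs[...,0]>6)&(hs[...,0]<17)&(hs[...,1]>200)&(hs[...,2]>120)); m[:, :80]&=True
y,x=np.where(m[:, :170]); print(len(x),x.mean(),y.mean(),ray(np.c_[x,y].mean(0),K,T,.073))
for px,c in red(im): print(np.round(ray(c,K,T,.024)[0],3))
go([.46,.30,.24],np.pi/2)
E
```

```text
27 125.88888888888889 217.55555555555554 [[0.48905311 0.39081324 0.073     ]]
[0.617 0.015 0.024]
[0.478 0.154 0.024]
dp [-23.96, -47.56, -7.7] dr [0.0, -0.0, -98.6]
```

Call:
step_arm([
  {"delta_pos": [-2,-4.5,-3],"dr": [0,0,-10],"fingers": 1},
  {"delta_pos": [-4.5,-9.5,-6],"dr": [0,0,-20],"fingers": 1},
  {"delta_pos": [-7,-14,-7.7],"dr": [0,0,-30],"fingers": 0},
  {"delta_pos": [-9.5,-19,-7.7],"dr": [0,0,-40],"fingers": -1},
  {"delta_pos": [-12,-24,-7.7],"dr": [0,0,-50],"fingers": -1},
])

```text
time: 34.33
tool_pos: [0.5427, 0.0509, 0.24]
tool_rot: [3.141, -0.0, 0.728]
contact_force: [0.8, -0.3, 0.5]
opening: 0.0261
grip_force: 0.0
```

```bash
python3 -c "
from h import *
go([.46,.30,.24],np.pi/2)"
```

```text
dp [10.4, -24.1, -0.01] dr [0.0, -0.0, -48.3]
```

Call:
step_arm([
  {"delta_pos": [2.1,-4.8,0],"dr": [0,0,-10],"fingers": -1},
  {"delta_pos": [4.2,-9.6,0],"dr": [0,0,-20],"fingers": -1},
  {"delta_pos": [6.3,-14.4,0],"dr": [0,0,-30],"fingers": -1},
  {"delta_pos": [8.4,-19.2,0],"dr": [0,0,-40],"fingers": -1},
  {"delta_pos": [10.4,-24.1,0],"dr": [0,0,-48.3],"fingers": -1},
])

```text
time: 34.95
tool_pos: [0.4612, 0.3008, 0.2396]
tool_rot: [-3.141, 0.0, 1.57]
contact_force: [1.2, 0.1, -0.2]
opening: 0.0761
grip_force: 0.0
```

```bash
python3 - <<'E'
from h import *
im,K,T=cam("wrist"); s,p,M=tool(); print(p,s["tool_rot"],s["opening"]); np.savez("w15.npz",im=im,K=K,T=T)
hs=cv2.cvtColor(im,cv2.COLOR_RGB2HSV)
def blob(m,name,z):
    n,l,st,c=cv2.connectedComponentsWithStats(m.astype(np.uint8))
    for i in range(1,n):
        if st[i,4]>80:
            px=np.argwhere(l==i)[:,::-1]; w=ray(px,K,T,z)[:,:2]*1000
            r=cv2.minAreaRect(w.astype(np.float32)); print(name,st[i].tolist(),np.round(r[0]),np.round(r[1]),round(r[2],1),"bbox",np.round(w.min(0)),np.round(w.max(0)))
blob((hs[...,0]>5)&(hs[...,0]<18)&(hs[...,1]>190)&(hs[...,2]>110),"orange",.073)
blob((hs[...,2]<45),"black",.078)
E
```

```text
[0.45854365 0.30620639 0.23952333] [-3.1397425  -0.0034447   1.57970966] 0.07963076442109042
orange [278, 71, 10, 52, 352] [490. 390.] [54.  8.] 88.1 bbox [486. 363.] [495. 417.]
black [218, 13, 133, 143, 2782] [502. 396.] [155. 106.] 20.2 bbox [419. 326.] [557. 471.]
black [458, 19, 33, 19, 183] [687. 458.] [34.  6.] 21.1 bbox [671. 449.] [702. 466.]
black [415, 22, 15, 74, 163] [637. 427.] [11. 72.] 5.5 bbox [635. 392.] [646. 463.]
black [457, 29, 32, 14, 92] [687. 451.] [32.  3.] 19.9 bbox [671. 444.] [702. 457.]
black [454, 43, 31, 15, 169] [686. 436.] [32.  6.] 17.9 bbox [671. 430.] [701. 443.]
black [453, 52, 30, 12, 91] [686. 429.] [31.  3.] 15.5 bbox [671. 424.] [700. 435.]
black [450, 66, 30, 12, 166] [685. 415.] [31.  6.] 12.8 bbox [670. 410.] [700. 421.]
black [449, 76, 29, 8, 82] [685. 408.] [30.  3.] 10.0 bbox [670. 404.] [700. 411.]
black [359, 209, 37, 19, 100] [607. 252.] [47. 12.] 27.1 bbox [588. 236.] [630. 260.]
black [0, 217, 512, 167, 33758] [481. 133.] [245. 736.] 83.0 bbox [101.  -9.] [834. 250.]
black [368, 216, 143, 75, 7921] [694. 199.] [104. 173.] 90.0 bbox [608. 147.] [781. 251.]
black [167, 266, 19, 25, 280] [357. 165.] [35. 23.] 90.0 bbox [346. 147.] [369. 182.]
black [328, 266, 19, 25, 286] [565. 165.] [23. 36.] 0.4 bbox [553. 147.] [577. 182.]
```

Call:
step_arm([
  {"delta_pos": [4,0,0],"dr": [0,0,0],"fingers": -1},
  {"delta_pos": [8,0,4],"dr": [0,0,0],"fingers": -1},
  {"delta_pos": [8,0,8],"dr": [0,0,0],"fingers": -1},
  {"delta_pos": [8,0,8],"dr": [0,0,0],"fingers": -1},
  {"delta_pos": [8,0,8],"dr": [0,0,0],"fingers": -1},
])

```text
time: 35.62
tool_pos: [0.4628, 0.379, 0.1613]
tool_rot: [3.14, -0.001, 1.564]
contact_force: [0.7, 0.0, 0.3]
opening: 0.0921
grip_force: 0.0
```

```bash
python3 - <<'E'
from h import *
im,K,T=cam("wrist"); s,p,M=tool(); print(p,s["tool_rot"],s["opening"]); cv2.imwrite("pics/w16.png",im[:,:,::-1])
hs=cv2.cvtColor(im,cv2.COLOR_RGB2HSV)
m=((hs[...,0]>5)&(hs[...,0]<18)&(hs[...,1]>190)&(hs[...,2]>110)); y,x=np.where(m)
px=np.c_[x,y]; w=ray(px,K,T,.073)[:,:2]*1000; r=cv2.minAreaRect(w.astype(np.float32)); print(len(x),r)
# brightness along x at several y on plane z=.078
for yy in (.33,.345,.36,.375,.39):
    xs=np.arange(.42,.505,.003); q=proj(np.c_[xs,np.full(len(xs),yy),np.full(len(xs),.078)],K,T).round().astype(int)
    print(yy,[int(im[b,a].sum()//3) if 0<=b<384 and 0<=a<512 else -1 for a,b in q])
for xx in (.452,.458): 
    ys=np.arange(.30,.45,.005); q=proj(np.c_[np.full(len(ys),xx),ys,np.full(len(ys),.078)],K,T).round().astype(int)
    print(xx,[int(im[b,a].sum()//3) if 0<=b<384 and 0<=a<512 else -1 for a,b in q])
E
```

```text
[0.46303208 0.37904504 0.16196092] [ 3.13896124e+00 -1.60250471e-03  1.56426776e+00] 0.09175380855850564
474 ((489.7559509277344, 389.3244934082031), (53.666648864746094, 7.922041893005371), 87.08531188964844)
0.33 [60, 62, 62, 62, 61, 61, 61, 60, 60, 60, 61, 60, 62, 60, 60, 62, 59, 60, 59, 59, 59, 59, 60, 58, 61, 60, 59, 60, 60]
0.345 [198, 198, 199, 198, 199, 197, 198, 201, 3, 16, 18, 18, 18, 20, 17, 17, 18, 5, 201, 198, 198, 199, 198, 197, 198, 197, 198, 198, 197]
0.36 [199, 200, 199, 199, 199, 200, 199, 201, 71, 17, 18, 18, 19, 18, 19, 17, 18, 13, 209, 199, 198, 199, 199, 199, 198, 199, 199, 198, 198]
0.375 [200, 200, 200, 200, 201, 200, 201, 200, 131, 15, 20, 18, 18, 18, 19, 17, 20, 16, 219, 200, 200, 187, 118, 127, 120, 199, 199, 199, 199]
0.39 [202, 201, 201, 201, 202, 201, 201, 201, 213, 14, 18, 19, 20, 19, 20, 19, 19, 18, 133, 201, 200, 198, 66, 128, 121, 206, 199, 198, 199]
0.452 [198, 160, 70, 77, 80, 64, 61, 16, 18, 19, 19, 19, 20, 19, 18, 20, 17, 18, 20, 20, 20, 20, 20, 21, 64, 98, 113, 112, 116, 115, 117]
0.458 [198, 160, 71, 78, 79, 64, 61, 17, 20, 19, 18, 16, 18, 18, 18, 20, 19, 18, 20, 19, 19, 21, 19, 19, 66, 101, 113, 114, 115, 115, 117]
```

Grip centre is (459, 378) mm, trigger (490, 389), yaw −3°, and the 30 mm and 54×8 mm sizes agree. Descend astride and squeeze.

Call:
step_arm([
  {"delta_pos": [0.2,0.1,4],"dr": [0,0,2.7],"fingers": -1},
  {"delta_pos": [0.3,0.1,7],"dr": [0,0,2.7],"fingers": -1},
  {"delta_pos": [0.3,0.1,9.5],"dr": [0,0,2.7],"fingers": -1},
  {"delta_pos": [0.3,0.1,10.8],"dr": [0,0,2.7],"fingers": -1},
  {"delta_pos": [0.3,0.1,10.8],"dr": [0,0,2.7],"fingers": -1},
], newtons=15)

```text
time: 36.3
tool_pos: [0.4632, 0.3817, 0.0526]
tool_rot: [3.141, -0.0, 1.518]
contact_force: [0.2, 0.2, 0.2]
opening: 0.0919
grip_force: 0.0
```

Call:
step_arm([
  {"delta_pos": [0,0,0],"dr": [0,0,0],"fingers": 1},
  {"delta_pos": [0,0,0],"dr": [0,0,0],"fingers": 1},
  {"delta_pos": [0,0,0],"dr": [0,0,0],"fingers": 1},
  {"delta_pos": [0,0,0],"dr": [0,0,0],"fingers": 1},
  {"delta_pos": [0,0,0],"dr": [0,0,0],"fingers": 1},
])

```text
time: 36.92
tool_pos: [0.4641, 0.3816, 0.0525]
tool_rot: [3.139, -0.0, 1.518]
contact_force: [5.7, -1.8, -0.9]
opening: 0.0463
grip_force: 3.2
```

Call:
step_arm([
  {"delta_pos": [0,0,0],"dr": [0,0,0],"fingers": 1},
  {"delta_pos": [0,0,0],"dr": [0,0,0],"fingers": 1},
  {"delta_pos": [0,0,0],"dr": [0,0,0],"fingers": 1},
  {"delta_pos": [0,0,0],"dr": [0,0,0],"fingers": 1},
  {"delta_pos": [0,0,0],"dr": [0,0,0],"fingers": 1},
])

```text
time: 37.55
tool_pos: [0.4642, 0.3817, 0.0525]
tool_rot: [3.139, -0.001, 1.518]
contact_force: [4.9, -1.8, -0.8]
opening: 0.0419
grip_force: 14.8
```

Call:
step_arm([
  {"delta_pos": [0,0,0],"dr": [0,0,0],"fingers": 1},
  {"delta_pos": [0,0,0],"dr": [0,0,0],"fingers": 1},
  {"delta_pos": [0,0,0],"dr": [0,0,0],"fingers": 1},
  {"delta_pos": [0,0,0],"dr": [0,0,0],"fingers": 1},
  {"delta_pos": [0,0,0],"dr": [0,0,0],"fingers": 1},
], newtons=28)

```text
time: 38.17
tool_pos: [0.4641, 0.3817, 0.0525]
tool_rot: [3.139, -0.001, 1.518]
contact_force: [4.7, -1.8, 0.3]
opening: 0.0413
grip_force: 27.5
```

```bash
python3 - <<'E'
from h import *
im,K,T=cam("scene"); cv2.imwrite("pics/s3.png",im[:,:,::-1])
# orange trigger angle, from scene/top
for n in ("top",):
    im,K,T=cam(n); cv2.imwrite(f"pics/{n}3.png",im[:,:,::-1]); hs=cv2.cvtColor(im,cv2.COLOR_RGB2HSV)
    m=(hs[...,0]>5)&(hs[...,0]<18)&(hs[...,1]>190)&(hs[...,2]>110); m[:,180:]=0; y,x=np.where(m); print(n,len(x))
im,K,T=cam("wrist"); hs=cv2.cvtColor(im,cv2.COLOR_RGB2HSV)
m=(hs[...,0]>5)&(hs[...,0]<18)&(hs[...,1]>190)&(hs[...,2]>110); y,x=np.where(m); print("wrist",len(x))
if len(x)>20:
    w=ray(np.c_[x,y],K,T,.073)[:,:2]*1000; print(cv2.minAreaRect(w.astype(np.float32)),w.min(0),w.max(0))
E
```

```text
top 0
wrist 1025
((481.443359375, 391.2728576660156), (54.40071105957031, 10.79947280883789), 73.02113342285156) [473.13917734 364.71053495] [493.45730687 416.09933731]
```

The trigger turned from 87.1° to 73.0°, i.e. 0.246 rad: fully squeezed. Release and rise.

Call:
step_arm([
  {"delta_pos": [0,0,0],"dr": [0,0,0],"fingers": -1},
  {"delta_pos": [0,0,0],"dr": [0,0,0],"fingers": -1},
  {"delta_pos": [0,0,0],"dr": [0,0,0],"fingers": -1},
  {"delta_pos": [0,0,0],"dr": [0,0,0],"fingers": -1},
  {"delta_pos": [0,0,0],"dr": [0,0,0],"fingers": -1},
])

```text
time: 38.95
tool_pos: [0.4622, 0.3818, 0.0518]
tool_rot: [-3.141, 0.0, 1.518]
contact_force: [0.1, 0.4, -0.5]
opening: 0.0863
grip_force: 0.0
```

Call:
step_arm([
  {"delta_pos": [0,0,-3],"dr": [0,0,0],"fingers": -1},
  {"delta_pos": [0,0,-6],"dr": [0,0,0],"fingers": -1},
  {"delta_pos": [0,0,-10],"dr": [0,0,0],"fingers": -1},
  {"delta_pos": [0,0,-15],"dr": [0,0,0],"fingers": -1},
  {"delta_pos": [0,0,-15],"dr": [0,0,0],"fingers": -1},
])

```text
time: 39.58
tool_pos: [0.4643, 0.3831, 0.2065]
tool_rot: [3.135, -0.005, 1.518]
contact_force: [0.7, 0.4, -0.4]
opening: 0.0922
grip_force: 0.0
```

```bash
python3 - <<'E'
from h import *
im,K,T=cam("wrist"); hs=cv2.cvtColor(im,cv2.COLOR_RGB2HSV)
m=(hs[...,0]>5)&(hs[...,0]<18)&(hs[...,1]>190)&(hs[...,2]>110); y,x=np.where(m)
w=ray(np.c_[x,y],K,T,.073)[:,:2]*1000; print(len(x),cv2.minAreaRect(w.astype(np.float32)))
im,K,T=cam("scene")
# pin tips / handles in scene: red centroids against model home positions
for near,yaw in (((.6429,.006),-.231),((.6247,-.2066),-.15)):
    u=np.array([np.cos(yaw),np.sin(yaw),0]); h=np.array([*near,.075])+.013*u
    print("handle model",proj(h-.046*u,K,T).round(1),"tip",proj(h+.047*u,K,T).round(1),"10mm",(proj(h-.036*u,K,T)-proj(h-.046*u,K,T)).round(1))
print([(len(a),c.round(1)) for a,c in red(im)])
im,K,T=cam("top")
for near,yaw in (((.6429,.006),-.231),((.6247,-.2066),-.15)):
    u=np.array([np.cos(yaw),np.sin(yaw),0]); h=np.array([*near,.075])+.013*u
    print("top model handle top",proj(h-.046*u+[0,0,.008],K,T).round(1))
print([(len(a),c.round(1)) for a,c in red(im)])
E
```

```text
348 ((490.2757873535156, 389.28839111328125), (53.850711822509766, 7.405012130737305), 87.98684692382812)
handle model [[274.  188.3]] tip [[301.4 201.7]] 10mm [[2.8 1.4]]
handle model [[225.4 231.2]] tip [[256.3 247. ]] 10mm [[3.2 1.6]]
[(88, array([254.5, 169.8])), (160, array([271.6, 187.6])), (220, array([222.4, 230.3]))]
top model handle top [[244.7 181.4]]
top model handle top [[311.6 188.1]]
[(109, array([244.7, 182.8])), (119, array([311.4, 189.9])), (104, array([201.6, 224.1]))]
```

The trigger is back at 88°. Cross-checked, the pins sit about 2–3 mm from nominal home (limit 9) with both rings flat. Handing in.

```bash
python3 -c "
from cell import robot
print(robot.hand_in())"
```

```text
the job is handed in; nothing more can be done
None
```

I handed the job in: both wheels are pinned with rings closed and the code reader's trigger was squeezed fully and sprang back; by my camera readings the pins sit about 2–3 mm short of fully home (limit 9 mm), the judge's verdict was not shown, pushing reached 40–55 N against the rings and a pin handle, and I viewed 15 pictures, one over the limit.

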